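# Feed a sample cassette under the analyser's guard with the push stick

### The job

Take the push stick from its grey tray and use its nose to feed the orange sample cassette along the infeed deck and under the analyser's guard, on against the black seat plate inside, until the plate is fully home; press it firmly against its hard stop there, with at least 10 N, but never push with more than 25 N, and do not touch the cassette with the gripper. Then draw the stick out and lay it back flat in its tray, nose pointing the same way as before, leaving the cassette home and everything else on the bench where it is.

Things in the scene. Friction and masses are not known exactly. Their poses are not given: they have to be found in the camera images.
- mouth (a point): Point on the top of the analyser's aluminium infeed deck in the middle of the guard's mouth (edged yellow); y runs level along the feed, into the machine, z up. The deck top is 8 mm above the bench. Behind the mouth a straight tunnel 60 mm wide, 22 mm high, 140 mm long runs under a clear guard roof (top 27 mm above the deck). The gripper does not fit into it.
- analyser: White and blue bench analyser, fixed; origin on the bench below the mouth, y along the feed. Its deck is 130 mm wide and starts 190 mm before the mouth. Two blue rails 12 mm high on the deck narrow from about 100 mm apart at 110 mm before the mouth to 60 mm at the mouth. From 140 mm behind the mouth the casing rises to 150 mm.
- cassette_center (a point): Orange sample cassette, loose, on the infeed deck before the mouth: a flat block 56 mm wide (x), 80 mm long (y, along the feed within 0.1 rad), 16 mm high, 80 to 180 g. The point is its centre, 8 mm above its underside. It slides on the deck under a push of about 0.5 to 2 N.
- seat (a joint): Travel (m) of the black seat plate in the tunnel, its red pin head above the guard: 0 out, 0.012 home at its hard stop; starts at 0 to 0.004. No spring: a steady 6 N drag, stays where left. Its face at 0 is 91 to 119 mm inside the mouth, unmeasured, so feel for the stop: the push stays near 6 to 9 N while the plate moves, then climbs steeply.
- stick_grip (a point): Push stick, loose, flat in its tray, 160 g: a bar along y with a black nose 34 mm wide, 14 mm high, its front face 140 mm ahead (+y) of this point; the tail ends 73 mm behind. A red upright handle, 18 mm wide (x), 34 mm long (y), rises to 75 mm above the underside. The point is on the handle's axis, 50 mm above the underside.
- stick_tray: Grey open tray for the stick, fixed: 60 mm wide (x), 250 mm long (y), walls 5 mm thick and 18 mm high, floor 5 mm thick. Its origin is on the bench under the place of the stick's handle; the tray reaches from 87.5 mm behind (-y) to 162.5 mm ahead of it. The stick lies with its nose towards the tray's +y.
- stick: The push stick again: origin under the handle on the stick's underside, y towards the nose.
- cassette: The orange cassette again: origin at the centre of its underside.
- spare_cassette: Spare green cassette, 56 x 80 x 16 mm, lying on the bench. Not to be disturbed.
- vial: Small amber vial, 32 mm across, 70 mm high. Not to be disturbed.
- mouse: Black computer mouse, 100 x 60 x 26 mm, on a blue mat. Not to be disturbed.
- beaker: Clear beaker, 60 mm across, 80 mm high. Not to be disturbed.
- tip_box: Blue pipette-tip box with a clear lid, 80 x 120 x 68 mm. Not to be disturbed.
- spatula: Steel spatula, 160 mm long, lying on the bench. Not to be disturbed.
- pipette: White pipette lying on the bench, about 200 mm long. Not to be disturbed.
There are look-alikes about, which are no part of the job. Of the things that look like the stick, the smaller one is meant.

How it is judged:
By the outcome, as a careful person would: the job done as asked, in the order asked, and still so for the second after the job is handed in, with the robot touching nothing.
It also fails if it takes over 72 s, if anything falls off the work surface, if the arm or the gripper's body presses on something with over 40 N, if the wrist force passes 120 N, or if a joint passes its speed limit or range.

### The arm

A 7-joint arm with a two-finger parallel gripper is mounted at the origin on the work surface. World frame = base frame: x ahead of the robot, y to its left, z up, the work surface at z = 0. Lengths are in m, angles in degrees, forces in N, time in s.
With the tool pointing down it reaches from about 0.425 to 0.875 m from the base axis. Payload 4.7 kg.
Tool frame: the origin (TCP) lies at the very end of the fingers, on their centre line; the grasp point (between the pads) lies 19 mm behind it; z points along the fingers, y is the direction in which the jaws open and shut (so a half turn about z gives the same grasp; the last joint's range is limited). The gripper opens to 87 mm and grips with 3 to 60 N. Pads are 19 mm wide; open, the fingers measure 117 mm over their backs; the gripper's body (75 mm by 190 mm) begins 51 mm behind the grasp point.
Start: joints at [-66.916, 18.392, -4.016, 83.108, 1.295, 78.541, -3.26], TCP at [0.246, 0.601, 0.223] pointing down, gripper open.
Joint ranges: [-163.93, 163.93], [-17.29, 119.83], [-79.2, 71.16], [3.27, 140.29], [-89.18, 269.18], [5.43, 117.66], [-154.24, 154.24]. Speed limits (degrees/s): [147.25, 147.25, 180, 180, 180, 180, 180].

### API

Orientations are given as [roll, pitch, yaw] about the fixed x, y, z axes, in that order (R = Rz(yaw) Ry(pitch) Rx(roll)).
In Python, from cell import env gives the robot as it stands.
- The arm moves only by the tool servo_tool, never from a script. Its argument "increments" is a list that holds one entry, the list of rows, each a list of 7 numbers: the shift along the tool's x, y, z in m, then the turn, a rotation vector about the tool's x, y, z in degrees, then the opening, from -1 (shut) to 1 (fully open). In form: [[[dx, dy, dz, rx, ry, rz, fingers], ...]]. A call has 1 to 20 rows; each row is the pose to reach, as a shift and turn from the pose commanded when the call began, along the tool's axes at that moment; what a row does not reach only later rows make up. A row lasts 1/10 s, in which the tool goes at most 50 mm and 8.59 degrees, less where a joint would pass 70% of its speed; a pose out of reach is approached as far as the arm can. A call with a gripper value outside its range is refused whole. The fingers move at their own pace and stop on an object; "squeeze" is the grip in N (left out, the last holds). Time passes only in rows, so rows that repeat a pose let the fingers close. It gives the time, the measured TCP pose, the force and the opening at its end, in the units of the state.
- env.get_obs(): the state, without advancing time (a new reading comes with each control period).
- env.read_camera(name): name is "scene" or "side" or "wrist"; returns a dict with "frame" (480x640x3 uint8, blue, green, red), "intrinsics" (3x3 intrinsics, pixels), "D" ([k1, k2, p1, p2, k3] as OpenCV has them; the pictures are not rectified), "rvec" (rotation vector, rad) and "tvec" (3), from world to camera coordinates, as OpenCV has them. Camera axes: x right, y down, z forward; pixel columns grow to the right and rows downward; lengths in m; the calibration is good to about 2 mm. A picture is of the moment at which its call begins. There is no depth.
- env.sign_off(): hands the job in, once; it reports no verdict.
The state is a dict: "time_s": time; "qpos": joint angles; "joint_velocities": joint speeds; "effort": joint torques, N m; "tool_pos": TCP position; "tool_rot": TCP orientation; "force": force on the tool from outside, world axes, zero at the start; "wrist_torque": the same for the moment, N m; "grip_width": finger opening in m.
Only numpy, scipy, OpenCV 4.12 (cv2) and the standard library are available. Lean on these libraries where they do the work, as an engineer would, in place of code of your own. Each camera call takes 0.05 s, during which the arm holds its last target.

## Working session

There is one attempt and no reset: what is moved stays moved. The work goes in short steps, Python scripts to look and compute and a tool call to move; the robot and the scene stay as the last step left them, time stands still between calls to the robot, and variables do not carry over. Pictures are saved under pics/ and viewed, and the job is handed in when it is done.

Besides the shell and the picture viewer there is one more tool, called after "Request:" as name(argument=value, ...) on one line, values as JSON. servo_tool: Moves the arm, as the interface text tells. Its arguments: {"type":"object","properties":{"increments":{"type":"array","items":{"type":"array","items":{"type":"array","items":{"type":"number"}}}},"squeeze":{"type":"number"}},"required":["increments"]}

```bash
ls; mkdir -p pics
python3 - <<'E'
from cell import env
import cv2,numpy as np
o=env.get_obs()
for k,v in o.items(): print(k,np.round(v,4) if not isinstance(v,str) else v)
for n in("scene","side","wrist"):
    c=env.read_camera(n); cv2.imwrite(f"pics/{n}0.png",c["frame"]); 
    R=cv2.Rodrigues(np.array(c["rvec"]))[0]; print(n,np.round(-R.T@np.array(c["tvec"]).ravel(),3),np.round(R[2],2),np.round(c["intrinsics"],1).tolist(),np.round(c["D"],3))
E
```

```text
pics
time_s 0.0
qpos [-66.9164  18.4395  -4.0171  83.1758   1.2968  78.54    -3.2599]
joint_velocities [-0.0045  0.0228 -0.0184 -0.0354  0.0318 -0.0847 -0.1202]
effort [-9.00000e-04 -4.91271e+01 -4.04400e-01 -3.12528e+01 -6.39000e-02
  4.36000e-02  2.00000e-04]
tool_pos [0.2462 0.601  0.2214]
tool_rot [-1.798899e+02  7.000000e-03  1.577281e+02]
force [ 0.166  -0.9003 -0.1165]
wrist_torque [0.0171 0.0355 0.0131]
grip_width 0.087
scene [0.947 0.514 0.99 ] [-0.39 -0.53 -0.75] [[554.8, 0.0, 314.4], [0.0, 554.8, 234.2], [0.0, 0.0, 1.0]] [-0.132  0.     0.     0.     0.   ]
side [ 0.235 -1.067  0.668] [ 0.22  0.81 -0.54] [[459.8, 0.0, 317.3], [0.0, 459.8, 240.3], [0.0, 0.0, 1.0]] [0.001 0.    0.    0.    0.   ]
wrist [0.18  0.627 0.384] [ 0.24 -0.1  -0.96] [[418.0, 0.0, 320.6], [0.0, 418.0, 243.0], [0.0, 0.0, 1.0]] [0.002 0.    0.    0.    0.   ]
```

View pics/scene0.png

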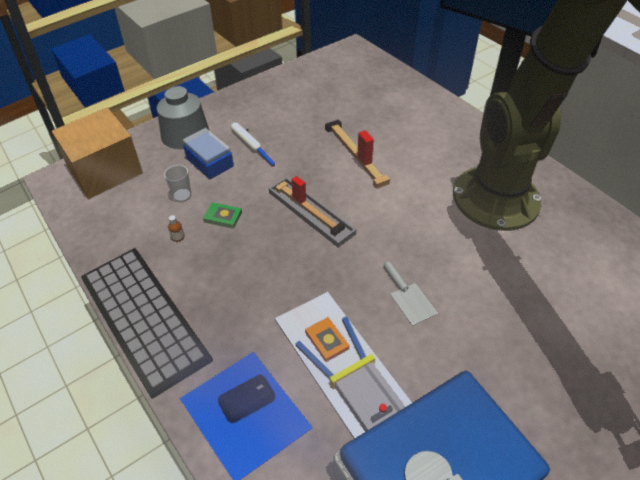

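View pics/side0.png

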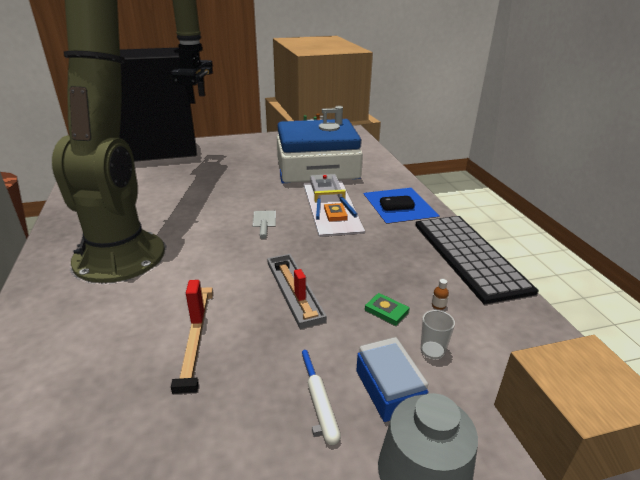

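View pics/wrist0.png

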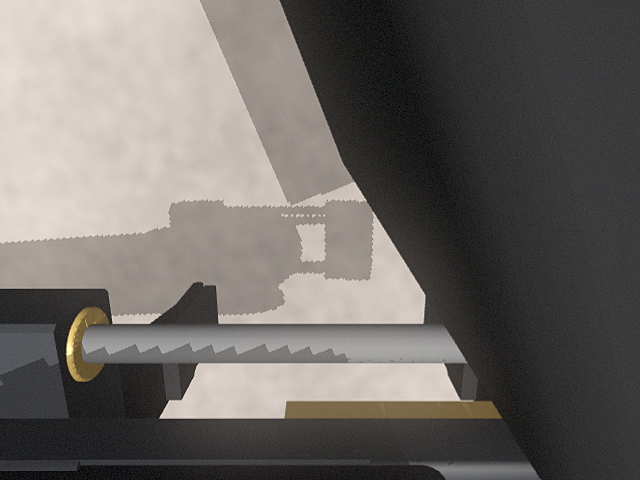

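The scene view shows the stick in its tray: handle at about (299,188), nose at (338,228). The cassette is at (327,338) and the guard mouth at (353,370). The large look-alike stick is at (365,150). The side view shows the tray at (295,290), the cassette at (335,212) and the mouth at (329,193). Next I'll zoom in and measure.

```bash
cat > h.py <<'E'
import cv2,numpy as np
from cell import env
def cam(n):
    c=env.read_camera(n); c["R"]=cv2.Rodrigues(np.array(c["rvec"],float))[0]; c["t"]=np.array(c["tvec"],float).ravel(); c["C"]=-c["R"].T@c["t"]; return c
def rays(c,px):
    p=cv2.undistortPoints(np.array(px,float).reshape(-1,1,2),np.array(c["intrinsics"]),np.array(c["D"],float)).reshape(-1,2)
    d=np.c_[p,np.ones(len(p))]@c["R"]; return d/np.linalg.norm(d,axis=1)[:,None]
def onz(c,px,z):
    d=rays(c,px); return c["C"]+d*((z-c["C"][2])/d[:,2])[:,None]
def tri(cs,pxs):
    A=np.zeros((3,3));b=np.zeros(3)
    for c,p in zip(cs,pxs):
        d=rays(c,[p])[0]; M=np.eye(3)-np.outer(d,d);A+=M;b+=M@c["C"]
    X=np.linalg.solve(A,b); r=[np.linalg.norm((np.eye(3)-np.outer(d:=rays(c,[p])[0],d))@(X-c["C"])) for c,p in zip(cs,pxs)]
    return X,np.round(np.array(r)*1000,1)
def proj(c,P): return cv2.projectPoints(np.array(P,float).reshape(-1,1,3),np.array(c["rvec"],float),np.array(c["tvec"],float),np.array(c["intrinsics"]),np.array(c["D"],float))[0].reshape(-1,2)
E
python3 - <<'E'
import cv2
s=cv2.imread('pics/scene0.png');d=cv2.imread('pics/side0.png')
def crop(i,x,y,w,h,f,n): cv2.imwrite(n,cv2.resize(i[y:y+h,x:x+w],None,fx=f,fy=f,interpolation=cv2.INTER_CUBIC))
crop(s,260,170,100,80,8,'pics/s_tray.png');crop(s,270,285,150,140,4,'pics/s_mouth.png')
crop(d,260,245,80,85,7,'pics/d_tray.png');crop(d,295,165,80,75,8,'pics/d_mouth.png')
E
```

```text
(no output)
```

View pics/s_tray.png

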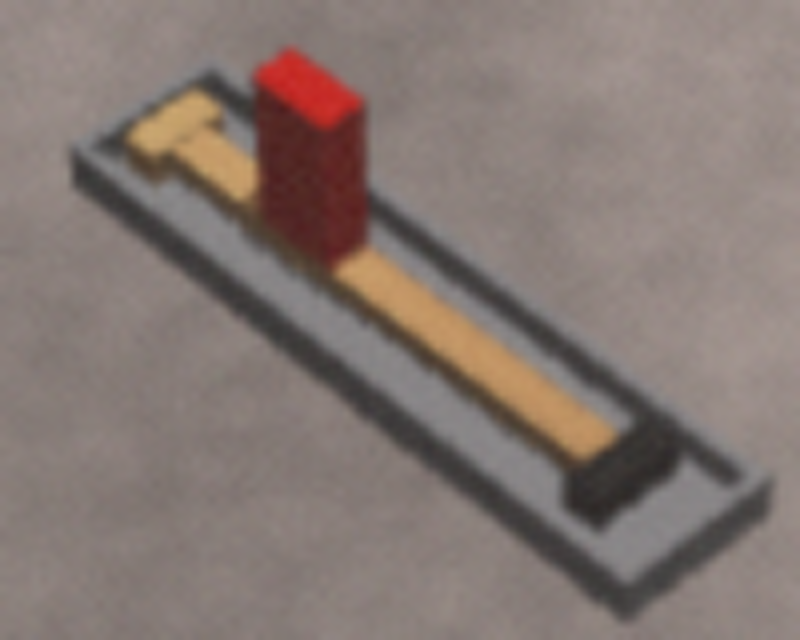

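View pics/s_mouth.png

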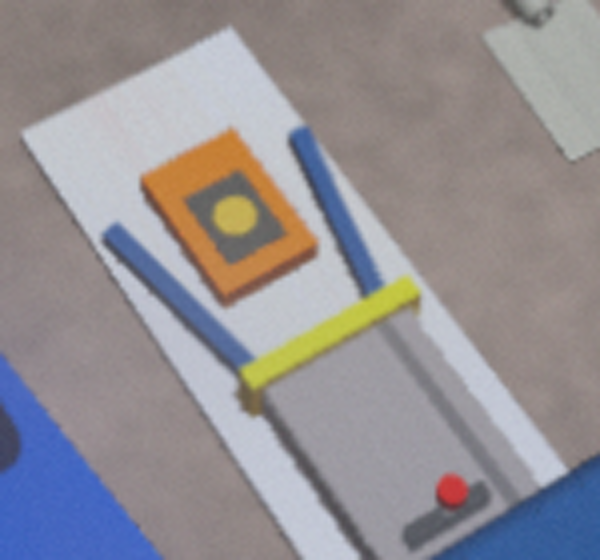

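View pics/d_tray.png

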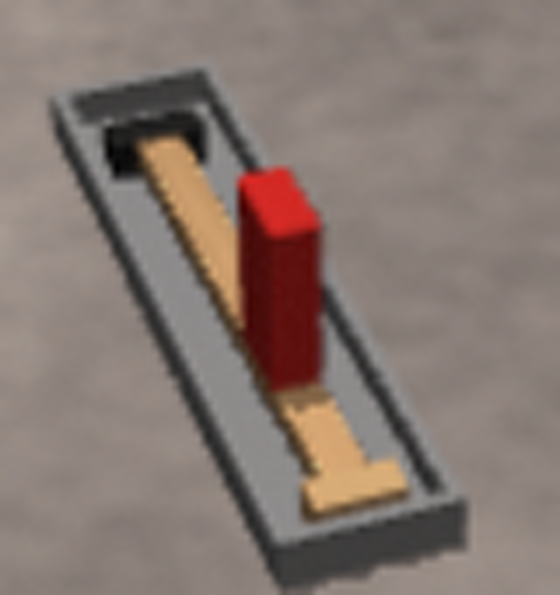

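View pics/d_mouth.png

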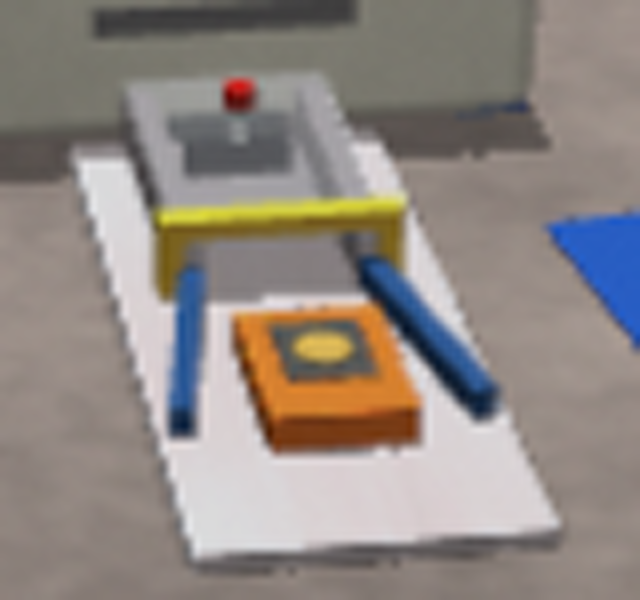

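```bash
cat > m1.py <<'E'
from h import *
S=cam("scene");D=cam("side")
def P(u,o,f): return ((u[0]+.5)/f-.5+o[0],(u[1]+.5)/f-.5+o[1])
def show(name,prs,so,sf,do,df):
    out=[]
    for a,b in prs:
        X,r=tri([S,D],[P(a,so,sf),P(b,do,df)]);out.append(X);print(name,np.round(X,4),r)
    return np.array(out)
T=show("tray t+,t-,n-,n+",[((78,150),(465,503)),((212,72),(275,545)),((770,480),(55,97)),((625,587),(205,70))],(260,170),8,(260,245),7)
H=show("handle t+,t-,n-,n+",[((257,75),(320,220)),((290,48),(275,235)),((365,100),(240,180)),((330,127),(285,168))],(260,170),8,(260,245),7)
C=show("cass t+ t- n- n+",[((142,182),(422,408)),((233,130),(272,418)),((317,243),(233,315)),((222,293),(385,305))],(270,285),4,(295,165),8)
K=show("deck t+ t-",[((22,132),(560,525)),((232,27),(193,560))],(270,285),4,(295,165),8)
Y=show("yellow front top +/-",[((240,372),(405,200)),((412,280),(158,215))],(270,285),4,(295,165),8)
pin=show("pin",[((452,490),(238,94))],(270,285),4,(295,165),8)
def fr(Q):
    f=(Q[2]+Q[3]-Q[0]-Q[1])/2;w=(Q[0]+Q[3]-Q[1]-Q[2])/2
    return Q.mean(0),np.degrees(np.arctan2(f[1],f[0])),np.degrees(np.arctan2(w[1],w[0])),np.linalg.norm(f),np.linalg.norm(w)
for Q in(T,H,C):print(fr(Q))
d=K[0]-K[1];print("deck",K.mean(0),np.degrees(np.arctan2(d[1],d[0])),np.linalg.norm(d))
d=Y[0]-Y[1];print("yel",Y.mean(0),np.degrees(np.arctan2(d[1],d[0])),np.linalg.norm(d))
# single-camera variants with given heights
for nm,c,o,f,i in(("S",S,[(260,170),(270,285)],[8,4],0),("D",D,[(260,245),(295,165)],[7,8],1)):
    tr=[((78,150),(465,503)),((212,72),(275,545)),((770,480),(55,97)),((625,587),(205,70))]
    print(nm,"tray",fr(onz(c,[P(p[i],o[0],f[0]) for p in tr],.018)))
    ha=[((257,75),(320,220)),((290,48),(275,235)),((365,100),(240,180)),((330,127),(285,168))]
    print(nm,"handle",fr(onz(c,[P(p[i],o[0],f[0]) for p in ha],.080)))
    ca=[((142,182),(422,408)),((233,130),(272,418)),((317,243),(233,315)),((222,293),(385,305))]
    print(nm,"cass",fr(onz(c,[P(p[i],o[1],f[1]) for p in ca],.024)))
    de=[((22,132),(560,525)),((232,27),(193,560))]
    q=onz(c,[P(p[i],o[1],f[1]) for p in de],.008);print(nm,"deck",q,q.mean(0))
E
python3 m1.py
```

```text
tray t+,t-,n-,n+ [ 0.4439 -0.3663  0.015 ] [1.2 1.2]
tray t+,t-,n-,n+ [ 0.3868 -0.3701  0.0137] [1.1 1.1]
tray t+,t-,n-,n+ [ 0.3608 -0.1253  0.0152] [0.5 0.5]
tray t+,t-,n-,n+ [ 0.4177 -0.1202  0.0136] [1. 1.]
handle t+,t-,n-,n+ [ 0.4158 -0.3018  0.0789] [0.3 0.3]
handle t+,t-,n-,n+ [ 0.4009 -0.3055  0.0787] [0.3 0.3]
handle t+,t-,n-,n+ [ 0.3966 -0.2741  0.0779] [0.7 0.7]
handle t+,t-,n-,n+ [ 0.4115 -0.2713  0.0778] [0.7 0.7]
cass t+ t- n- n+ [0.6185 0.0243 0.0209] [0.3 0.3]
cass t+ t- n- n+ [0.5636 0.0285 0.022 ] [0.1 0.1]
cass t+ t- n- n+ [0.5711 0.1063 0.0223] [0.6 0.6]
cass t+ t- n- n+ [0.627  0.0995 0.0234] [0.8 0.8]
deck t+ t- [ 0.6465 -0.0446  0.0084] [0.3 0.3]
deck t+ t- [ 0.5178 -0.0319  0.0057] [0.5 0.5]
yellow front top +/- [0.6504 0.1458 0.0419] [0.7 0.7]
yellow front top +/- [0.5552 0.1578 0.0409] [0.5 0.5]
pin [0.6124 0.251  0.0439] [0.2 0.2]
(array([ 0.4022897 , -0.24546686,  0.01434366]), np.float64(96.06861419226367), np.float64(4.46833202222184), np.float64(0.24683151811514628), np.float64(0.05711500455319872))
(array([ 0.40620303, -0.28819599,  0.07832885]), np.flo
[... 1115 characters left out ...]
763453  0.008     ]
D tray (array([ 0.40127778, -0.24997656,  0.018     ]), np.float64(96.13445194049287), np.float64(3.8859002967737513), np.float64(0.24569815965336161), np.float64(0.057166346615764675))
D handle (array([ 0.4061353 , -0.29073789,  0.08      ]), np.float64(98.25786986338746), np.float64(12.833104373372432), np.float64(0.029666925083387155), np.float64(0.015286018394566225))
D cass (array([0.59397877, 0.06149028, 0.024     ]), np.float64(83.41917930822787), np.float64(-5.985556581824591), np.float64(0.07900346123781742), np.float64(0.05612628297301645))
D deck [[ 0.64702073 -0.04416515  0.008     ]
 [ 0.51728026 -0.03588346  0.008     ]] [ 0.5821505  -0.04002431  0.008     ]
```

The tray's y axis points at about 96°, the feed's y at about 84°, and the stick handle is at about (0.406,-0.288). I measured sizes 1–3 mm under nominal, so they are consistent. Next I'll work out the transfer to above the tray.

```bash
cat > rel.py <<'E'
# world targets -> rows relative to the present measured (or given) pose
from h import *
from scipy.spatial.transform import Rotation as Ro
def rel(targets,base=None):
    o=env.get_obs(); p,r=(o["tool_pos"],o["tool_rot"]) if base is None else base
    R0=Ro.from_euler('xyz',r,degrees=True)
    for x,y,z,yaw in targets:
        d=R0.inv().apply(np.array([x,y,z])-p); R=Ro.from_euler('xyz',[180,0,yaw],degrees=True)
        v=(R0.inv()*R).as_rotvec(degrees=True); print([x,y,z,yaw],'->',np.round(d,4).tolist(),np.round(v,2).tolist())
E
python3 - <<'E'
from rel import *
rel([(.42,.45,.30,140),(.55,.2,.30,120),(.60,0,.30,100),(.50,-.18,.26,96),(.408,-.28,.22,96)])
c=cam("wrist");o=env.get_obs();print(proj(c,[o["tool_pos"]]))
E
```

```text
[0.42, 0.45, 0.3, 140] -> [-0.218, -0.0742, -0.0779] [-0.05, 0.01, 17.73]
[0.55, 0.2, 0.3, 120] -> [-0.4331, -0.2563, -0.0777] [-0.05, 0.02, 37.73]
[0.6, 0, 0.3, 100] -> [-0.5552, -0.4224, -0.0776] [-0.04, 0.03, 57.73]
[0.5, -0.18, 0.26, 96] -> [-0.5309, -0.6268, -0.0374] [-0.04, 0.03, 61.73]
[0.408, -0.28, 0.22, 96] -> [-0.4836, -0.7542, 0.0027] [-0.04, 0.03, 61.73]
[[323.74271295 305.54511492]]
```

Request:
servo_tool(increments=[[[-0.218,-0.074,-0.078,0,0,17.7,1],[-0.218,-0.074,-0.078,0,0,17.7,1],[-0.218,-0.074,-0.078,0,0,17.7,1],[-0.218,-0.074,-0.078,0,0,17.7,1],[-0.218,-0.074,-0.078,0,0,17.7,1],[-0.433,-0.256,-0.078,0,0,37.7,1],[-0.433,-0.256,-0.078,0,0,37.7,1],[-0.433,-0.256,-0.078,0,0,37.7,1],[-0.433,-0.256,-0.078,0,0,37.7,1],[-0.433,-0.256,-0.078,0,0,37.7,1],[-0.433,-0.256,-0.078,0,0,37.7,1],[-0.555,-0.422,-0.078,0,0,57.7,1],[-0.555,-0.422,-0.078,0,0,57.7,1],[-0.555,-0.422,-0.078,0,0,57.7,1],[-0.555,-0.422,-0.078,0,0,57.7,1],[-0.555,-0.422,-0.078,0,0,57.7,1]]])

```text
time_s: 1.9
tool_pos: [0.6004, -0.0089, 0.301]
tool_rot: [180.0, 0.3, 99.3]
force: [0.1, -0.4, 0.9]
grip_width: 0.0869
```

Run:
```python
from rel import *
o=env.get_obs();print(o["time_s"],np.round(o["tool_pos"],4),o["tool_rot"],o["qpos"])
cv2.imwrite("pics/w1.png",cam("wrist")["frame"])
rel([(.50,-.18,.30,96),(.408,-.33,.30,96),(.408,-.28,.22,96)])
```

```text
1.9 [ 0.6004 -0.0089  0.301 ] [179.97385004   0.27113829  99.33934619] [-25.50693348  11.26989136  27.98007603  84.4568946   -5.01560142
  85.50027646  11.7402662 ]
[0.5, -0.18, 0.3, 96] -> [-0.1552, -0.1277, 0.0012] [0.02, 0.15, 3.51]
[0.408, -0.33, 0.3, 96] -> [-0.2879, -0.2432, 0.0015] [0.02, 0.15, 3.51]
[0.408, -0.28, 0.22, 96] -> [-0.2384, -0.235, 0.0813] [0.02, 0.15, 3.51]
```

View pics/w1.png

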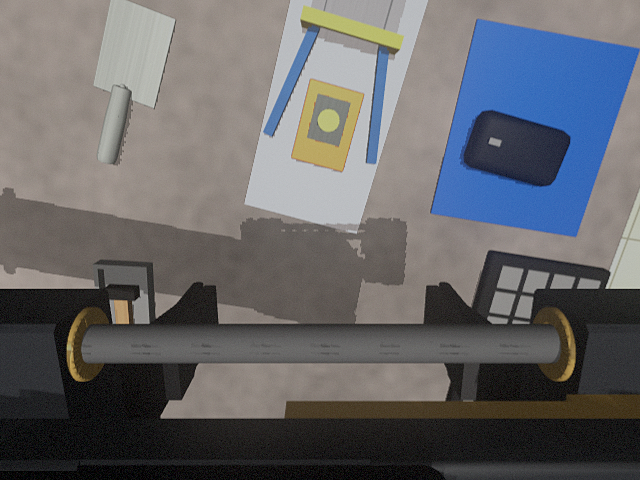

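The wrist view shows the deck's near corners at (245,205) and (357,234). The cassette corners are (311,79), (364,94), (341,171) and (291,157), and the yellow bar runs from (302,15) to (402,45). I'll measure these by colour masks.

Run:
```python
from rel import *
c=cam("wrist");f=c["frame"];cv2.imwrite("pics/w2.png",f)
o=env.get_obs();print(o["time_s"],np.round(o["tool_pos"],4),np.round(o["tool_rot"],2),np.abs(o["joint_velocities"]).max())
hsv=cv2.cvtColor(f,cv2.COLOR_BGR2HSV)
def big(m):
    cs,_=cv2.findContours(m,cv2.RETR_EXTERNAL,cv2.CHAIN_APPROX_NONE);return max(cs,key=cv2.contourArea)
for n,lo,hi,z in(("orange",(8,120,120),(24,255,255),.024),("yellow",(25,120,80),(35,255,255),.041)):
    k=big(cv2.inRange(hsv[:280],lo,hi)); r=cv2.minAreaRect(k);b=cv2.boxPoints(r)
    q=onz(c,b,z);print(n,np.round(b,1).tolist(),'\n',np.round(q,4),np.round(q.mean(0),4)); e=np.roll(q,-1,0)-q;print(np.round(np.linalg.norm(e,axis=1),4),np.round(np.degrees(np.arctan2(e[:,1],e[:,0])),2))
m=cv2.inRange(hsv[:280],(0,0,170),(180,40,255));cv2.imwrite("pics/wm.png",m)
x=onz(c,[(245,205),(357,234),(290,15),(427,5)],.008);print(x)
```

```text
2.0 [ 0.6001 -0.0019  0.3006] [1.800e+02 2.000e-02 9.976e+01] 3.5427849281265766
orange [[290.20001220703125, 161.10000610351562], [309.3999938964844, 84.4000015258789], [363.29998779296875, 97.80000305175781], [344.1000061035156, 174.5]] 
 [[0.5632 0.0259 0.024 ]
 [0.5709 0.1026 0.024 ]
 [0.6257 0.099  0.024 ]
 [0.6206 0.0215 0.024 ]] [0.5951 0.0622 0.024 ]
[0.0771 0.0549 0.0777 0.0576] [ 84.23  -3.69 -93.79 175.64]
yellow [[306.20001220703125, 130.60000610351562], [307.6000061035156, 127.80000305175781], [308.3999938964844, 128.1999969482422], [307.0, 131.0]] 
 [[0.5752 0.0588 0.041 ]
 [0.5762 0.0617 0.041 ]
 [0.577  0.0614 0.041 ]
 [0.5761 0.0586 0.041 ]] [0.5761 0.0601 0.041 ]
[0.003  0.0009 0.003  0.0009] [  71.73  -16.29 -108.24  163.66]
[[ 0.52012434 -0.03090342  0.008     ]
 [ 0.6479771  -0.04286957  0.008     ]
 [ 0.5414428   0.16379615  0.008     ]
 [ 0.67183853  0.19458074  0.008     ]]
```

```bash
python3 -c "
import cv2
f=cv2.imread('pics/w2.png');cv2.imwrite('pics/w2z.png',cv2.resize(f[0:240,235:435],None,fx=3,fy=2.5,interpolation=cv2.INTER_CUBIC))"
```

```text
(no output)
```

View pics/w2z.png

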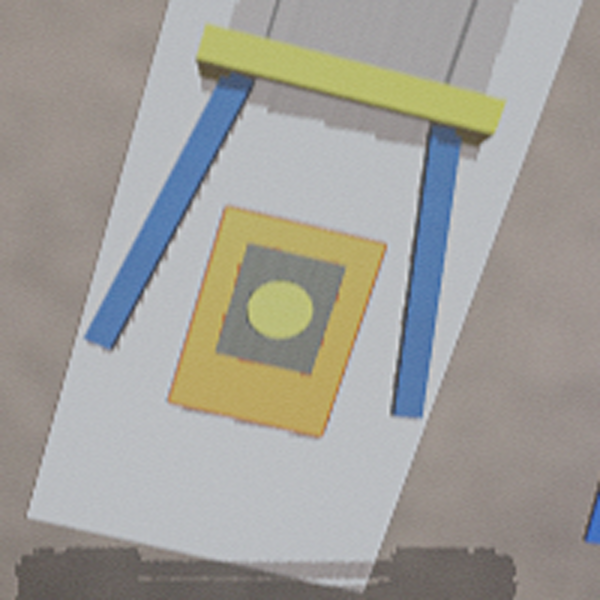

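Run:
```python
from rel import *
c=cam("wrist")
P=lambda l:[(235+(u+.5)/3-.5,(v+.5)/2.5-.5) for u,v in l]
ang=lambda a:np.degrees(np.arctan2(a[1],a[0]))
d=onz(c,P([(27,517),(170,0),(362,590),(583,0)]),.008);print(np.round(d,4),ang(d[1]-d[0]),ang(d[3]-d[2]),ang(d[2]-d[0]),np.linalg.norm(d[2]-d[0]))
k=onz(c,P([(168,402),(226,207),(386,245),(322,437)]),.024);print("cass",np.round(k,4),k.mean(0),ang(k[1]-k[0]),ang(k[2]-k[3]),ang(k[3]-k[0]),ang(k[2]-k[1]))
y=onz(c,P([(197,64),(492,129)]),.041);print("yel",y,y.mean(0),ang(y[1]-y[0]))
r=onz(c,P([(113,347),(252,82),(394,414),(430,125)]),.020);print("rails inner",np.round(r,4))
```

```text
[[ 0.5186 -0.0286  0.008 ]
 [ 0.5395  0.1815  0.008 ]
 [ 0.6462 -0.0403  0.008 ]
 [ 0.6714  0.2043  0.008 ]] 84.31611063399541 84.12222594647784 -5.245847071037202 0.12814665775566653
cass [[0.563  0.0308 0.024 ]
 [0.5704 0.1087 0.024 ]
 [0.6249 0.1037 0.024 ]
 [0.6179 0.0257 0.024 ]] [0.59404316 0.06724458 0.024     ] 84.61163083111757 84.86619951368985 -5.312225448667196 -5.206110461489642
yel [[0.5543244  0.15402443 0.041     ]
 [0.64777885 0.14792033 0.041     ]] [0.60105163 0.15097238 0.041     ] -3.737042521147068
rails inner [[0.5409 0.0493 0.02  ]
 [0.5711 0.1551 0.02  ]
 [0.6411 0.039  0.02  ]
 [0.6306 0.1499 0.02  ]]
```

Analyser: the feed axis is at about 84.4°, the lateral line is s≈0.583, and the mouth is near (0.601,0.152). The cassette is about 2 mm off-centre and aligned with the feed. Now I'll move above the tray to refine the stick's position.

Run:
```python
from rel import *
rel([(.50,-.18,.30,96),(.408,-.33,.30,96)],base=((.60,0,.301),(180,0,100)))
```

```text
[0.5, -0.18, 0.3, 96] -> [-0.1599, -0.1297, 0.001] [-0.0, -0.0, 4.0]
[0.408, -0.33, 0.3, 96] -> [-0.2916, -0.2464, 0.001] [-0.0, -0.0, 4.0]
```

Request:
servo_tool(increments=[[[-0.16,-0.13,0,0,0,4,1],[-0.16,-0.13,0,0,0,4,1],[-0.16,-0.13,0,0,0,4,1],[-0.16,-0.13,0,0,0,4,1],[-0.29,-0.246,0,0,0,4,1],[-0.29,-0.246,0,0,0,4,1],[-0.29,-0.246,0,0,0,4,1],[-0.29,-0.246,0,0,0,4,1],[-0.29,-0.246,0,0,0,4,1],[-0.29,-0.246,0,0,0,4,1]]])

```text
time_s: 3.05
tool_pos: [0.4094, -0.3261, 0.3006]
tool_rot: [179.9, -0.1, 96.1]
force: [1.1, 0.6, -0.3]
grip_width: 0.087
```

Run:
```python
from rel import *
c=cam("wrist");f=c["frame"];cv2.imwrite("pics/w3.png",f)
o=env.get_obs();print(o["time_s"],np.round(o["tool_pos"],4),np.round(o["tool_rot"],2),np.abs(o["joint_velocities"]).max())
cv2.imwrite("pics/w3z.png",cv2.resize(f[0:320,180:440],None,fx=2.5,fy=1.875,interpolation=cv2.INTER_CUBIC))
```

```text
3.1 [ 0.41   -0.3253  0.3005] [ 1.7995e+02 -6.0000e-02  9.6260e+01] 0.7440400860069256
```

View pics/w3.png

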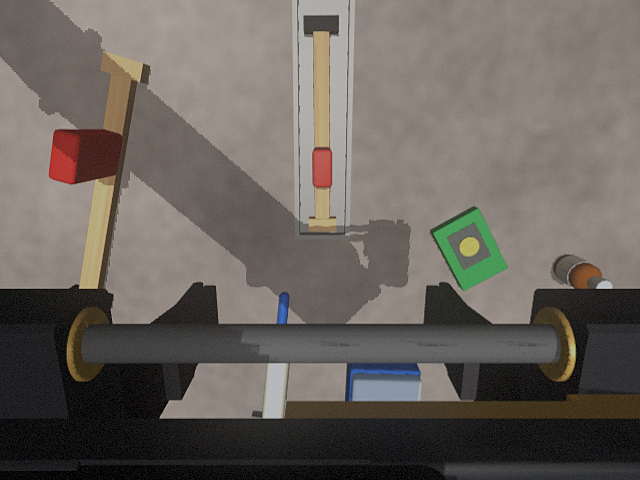

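The wrist view shows the handle top centred near (322,167), the nose at (321,25) and the tray edges at x=296 and 350. The decoy stick's handle is at (85,155).

Run:
```python
from rel import *
c=cam("wrist");f=c["frame"];hsv=cv2.cvtColor(f,cv2.COLOR_BGR2HSV)
red=cv2.inRange(hsv,(0,150,110),(8,255,255))|cv2.inRange(hsv,(172,150,110),(180,255,255))
for nm,sl in(("ours",(slice(0,280),slice(250,400))),("decoy",(slice(0,280),slice(0,200)))):
    m=np.zeros_like(red);m[sl]=red[sl]
    cs,_=cv2.findContours(m,0,cv2.CHAIN_APPROX_NONE);k=max(cs,key=cv2.contourArea);b=cv2.boxPoints(cv2.minAreaRect(k));print(nm,b.round(1).tolist(),cv2.boundingRect(k))
    for z in(.08,.10): q=onz(c,b,z);print(z,np.round(q,4).tolist(),q.mean(0).round(4),np.linalg.norm(np.roll(q,1,0)-q,axis=1).round(4))
# nose/dark, tray edges by gradient rows
dark=cv2.inRange(hsv[:60,295:350],(0,0,0),(180,255,70));ys,xs=np.where(dark);print("dark",xs.min()+295,xs.max()+295,ys.min(),ys.max())
g=cv2.cvtColor(f,cv2.COLOR_BGR2GRAY)
for r in(60,100,190,222):print(r,g[r,285:362].tolist())
```

```text
ours [[312.0, 151.0], [330.0, 151.0], [330.0, 187.0], [312.0, 187.0]] (312, 151, 19, 37)
0.08 [[0.3969, -0.275, 0.08], [0.4129, -0.2733, 0.08], [0.4166, -0.3053, 0.08], [0.4003, -0.3071, 0.08]] [ 0.4067 -0.2902  0.08  ] [0.0322 0.0161 0.0322 0.0165]
0.1 [[0.3972, -0.274, 0.1], [0.4123, -0.2723, 0.1], [0.4159, -0.3027, 0.1], [0.4003, -0.3044, 0.1]] [ 0.4064 -0.2884  0.1   ] [0.0305 0.0153 0.0305 0.0156]
decoy [[46.5, 180.89999389648438], [53.099998474121094, 130.1999969482422], [79.9000015258789, 133.6999969482422], [73.30000305175781, 184.39999389648438]] (48, 131, 31, 54)
0.08 [[0.1594, -0.3281, 0.08], [0.168, -0.2823, 0.08], [0.1913, -0.2827, 0.08], [0.1835, -0.3286, 0.08]] [ 0.1755 -0.3054  0.08  ] [0.0241 0.0466 0.0233 0.0466]
0.1 [[0.1721, -0.3243, 0.1], [0.1802, -0.2809, 0.1], [0.2023, -0.2813, 0.1], [0.1949, -0.3248, 0.1]] [ 0.1874 -0.3028  0.1   ] [0.0228 0.0442 0.0221 0.0441]
dark 297 337 6 34
60 [142, 144, 139, 140, 140, 141, 135, 168, 177, 177, 177, 187, 84, 179, 179, 178, 176, 176, 172, 176, 176, 177, 177, 177, 177, 176, 179, 143, 147, 153, 156, 162, 163, 166, 164, 162, 1
[... 658 characters left out ...]
171, 83, 95, 165, 167, 162, 164, 161, 164, 163, 163, 160, 165, 162, 165, 164, 165, 149, 164, 166, 149, 151, 152, 153, 148, 150, 146, 148, 148, 171, 172, 163, 165, 164, 166, 164, 160, 162, 165, 161, 162, 165, 163, 162, 163, 166, 171, 84, 133, 165, 163, 163, 167, 143, 139, 139, 141, 137, 140, 140, 141, 139, 140, 141, 140]
222 [93, 90, 91, 93, 98, 91, 87, 94, 95, 109, 107, 109, 110, 77, 86, 139, 140, 136, 137, 136, 136, 134, 164, 168, 168, 171, 167, 166, 168, 166, 165, 167, 169, 167, 167, 167, 166, 168, 168, 167, 171, 168, 169, 166, 169, 169, 171, 170, 168, 170, 165, 156, 156, 158, 157, 157, 157, 160, 151, 103, 159, 158, 155, 160, 142, 134, 134, 132, 138, 139, 136, 134, 136, 140, 137, 138, 139]
```

View pics/w3z.png

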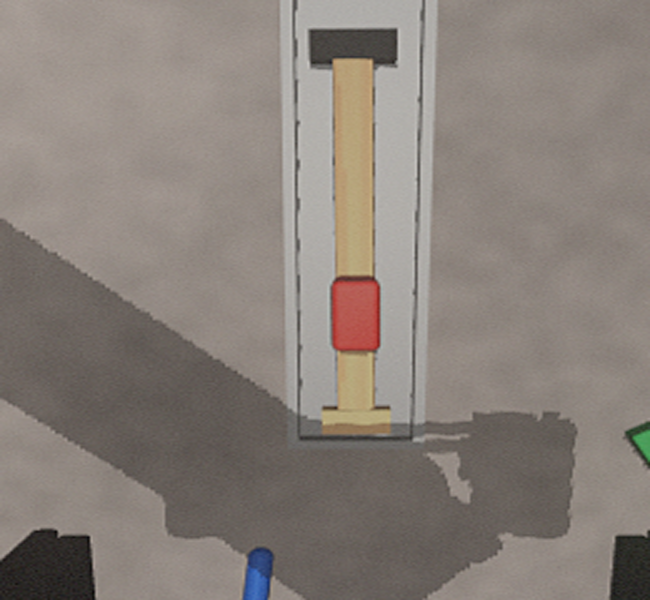

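Run:
```python
from rel import *
o=env.get_obs();print(o["time_s"],np.round(o["tool_pos"],4),np.round(o["tool_rot"],2),np.abs(o["joint_velocities"]).max())
rel([(.4066,-.2895,.12,96.05),(.4066,-.2895,.028,96.05)])
```

```text
3.15 [ 0.4101 -0.3251  0.3004] [ 1.7998e+02 -6.0000e-02  9.6300e+01] 0.2903289244254995
[0.4066, -0.2895, 0.12, 96.05] -> [0.0356, 0.0003, 0.1804] [0.02, -0.06, 0.25]
[0.4066, -0.2895, 0.028, 96.05] -> [0.0356, 0.0003, 0.2724] [0.02, -0.06, 0.25]
```

Request:
servo_tool(increments=[[[0.0356,0,0.18,0,0,0.25,1],[0.0356,0,0.18,0,0,0.25,1],[0.0356,0,0.18,0,0,0.25,1],[0.0356,0,0.18,0,0,0.25,1],[0.0356,0,0.18,0,0,0.25,1],[0.0356,0,0.18,0,0,0.25,1]]])

```text
time_s: 3.75
tool_pos: [0.4057, -0.2915, 0.1212]
tool_rot: [-180.0, 0.0, 95.9]
force: [0.9, -0.2, -0.2]
grip_width: 0.0871
```

Run:
```python
from rel import *
c=cam("wrist");cv2.imwrite("pics/w4.png",c["frame"])
o=env.get_obs();print(o["time_s"],np.round(o["tool_pos"],4),np.round(o["tool_rot"],2),np.abs(o["joint_velocities"]).max())
rel([(.4066,-.2895,.06,96.05),(.4066,-.2895,.028,96.05)])
```

```text
3.8 [ 0.4064 -0.2926  0.1223] [1.7988e+02 9.0000e-02 9.5880e+01] 1.2774421778627971
[0.4066, -0.2895, 0.06, 96.05] -> [0.0031, 0.0004, 0.0623] [0.12, 0.09, -0.17]
[0.4066, -0.2895, 0.028, 96.05] -> [0.0032, 0.0003, 0.0943] [0.12, 0.09, -0.17]
```

View pics/w4.png

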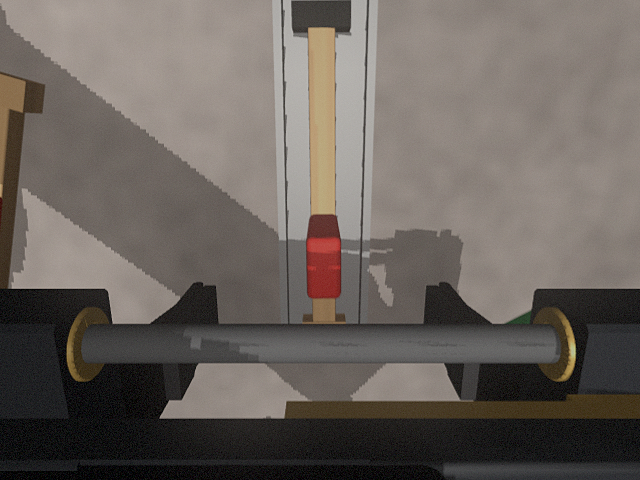

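The handle top is at columns 307–340, rows 237–298. I'll check its position from this second viewpoint.

Run:
```python
from rel import *
c=cam("wrist")
for z in(.078,.08): print(onz(c,[(308,237.5),(339.5,237.5),(339.5,298),(307,298)],z).round(4).tolist(), onz(c,[(323.5,267.5)],z))
print("nose top front/back",onz(c,[(321,0),(321,31)],.019), "tray edges row100",onz(c,[(274.5,100),(377,100)],.018))
o=env.get_obs();print(o["tool_pos"])
```

```text
[[0.3983, -0.2764, 0.078], [0.4143, -0.2747, 0.078], [0.4181, -0.3078, 0.078], [0.4009, -0.3095, 0.078]] [[ 0.4078159  -0.29162077  0.078     ]]
[[0.3983, -0.2758, 0.08], [0.4141, -0.2742, 0.08], [0.4179, -0.3069, 0.08], [0.4009, -0.3087, 0.08]] [[ 0.40772593 -0.29094519  0.08      ]]
nose top front/back [[ 0.39230673 -0.1525553   0.019     ]
 [ 0.39395443 -0.16845151  0.019     ]] tray edges row100 [[ 0.36991726 -0.20883023  0.018     ]
 [ 0.43149645 -0.2024536   0.018     ]]
[ 0.40660404 -0.29311836  0.1228284 ]
```

Request:
servo_tool(increments=[[[0.0025,0.001,0.05,0,0,0,1],[0.0025,0.001,0.0945,0,0,0,1],[0.0025,0.001,0.0945,0,0,0,1],[0.0025,0.001,0.0945,0,0,0,1],[0.0025,0.001,0.0945,0,0,0,1]]])

```text
time_s: 4.35
tool_pos: [0.4077, -0.2914, 0.0291]
tool_rot: [179.7, 0.1, 95.8]
force: [-0.2, 0.1, -0.1]
grip_width: 0.0874
```

Request:
servo_tool(increments=[[[0,0,0,0,0,0,-1],[0,0,0,0,0,0,-1],[0,0,0,0,0,0,-1],[0,0,0,0,0,0,-1],[0,0,0,0,0,0,-1],[0,0,0,0,0,0,-1],[0,0,0,0,0,0,-1],[0,0,0,0,0,0,-1]]], squeeze=50)

```text
time_s: 5.15
tool_pos: [0.4052, -0.2898, 0.026]
tool_rot: [-180.0, -0.0, 95.8]
force: [-0.5, -0.8, 0.0]
grip_width: 0.031
```

Run:
```python
from rel import *
c=cam("wrist");cv2.imwrite("pics/w5.png",c["frame"])
o=env.get_obs();print(o["time_s"],np.round(o["tool_pos"],4),np.round(o["tool_rot"],2),np.round(o["force"],2),o["grip_width"])
print("nose top back",onz(c,[(321,31)],.019))
```

```text
5.2 [ 0.4052 -0.2898  0.026 ] [-1.7999e+02 -1.0000e-02  9.5770e+01] [-0.22 -0.04 -0.55] 0.027140693410306865
nose top back [[ 0.39463114 -0.18497648  0.019     ]]
```

View pics/w5.png

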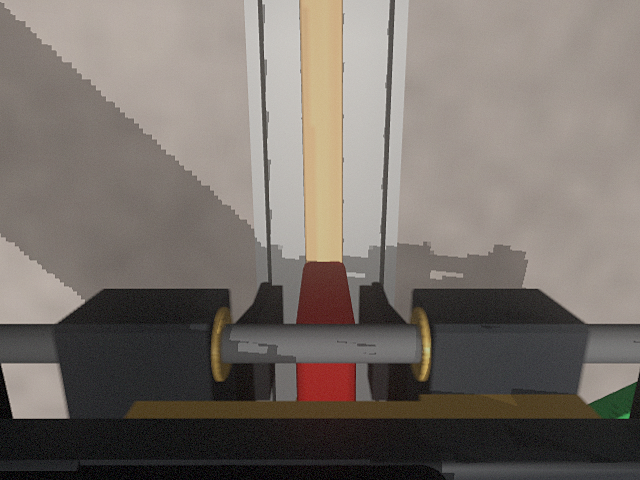

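Request:
servo_tool(increments=[[[0,0.001,0,0,0,0,-1],[0,0.001,0,0,0,0,-1],[0,0.001,0,0,0,0,-1],[0,0.001,0,0,0,0,-1],[0,0.001,0,0,0,0,-1]]], squeeze=50)

```text
time_s: 5.7
tool_pos: [0.4063, -0.2896, 0.026]
tool_rot: [-180.0, -0.0, 95.8]
force: [0.6, 1.1, -1.2]
grip_width: 0.0181
```

Run:
```python
from rel import *
o=env.get_obs();print(o["time_s"],np.round(o["tool_pos"],4),np.round(o["tool_rot"],2),np.round(o["force"],2),o["grip_width"])
rel([(.4066,-.2895,.12,96.05)])
```

```text
5.7 [ 0.4063 -0.2896  0.026 ] [-180.     -0.     95.78] [ 0.64  1.08 -1.23] 0.018102881797522286
[0.4066, -0.2895, 0.12, 96.05] -> [0.0001, 0.0003, -0.094] [-0.0, -0.0, -0.27]
```

The handle is gripped at 18.1 mm width. Now I'll lift.

Request:
servo_tool(increments=[[[0,0,-0.02,0,0,0,-1],[0,0,-0.06,0,0,0,-1],[0,0,-0.1,0,0,0,-1],[0,0,-0.124,0,0,0,-1],[0,0,-0.124,0,0,0,-1],[0,0,-0.124,0,0,0,-1]]])

```text
time_s: 6.3
tool_pos: [0.406, -0.2894, 0.1497]
tool_rot: [180.0, -0.0, 95.8]
force: [0.0, 0.5, -2.2]
grip_width: 0.018
```

Run:
```python
from rel import *
c=cam("wrist");s=cam("side")["frame"];cv2.imwrite("pics/w6.png",c["frame"]);cv2.imwrite("pics/d6.png",cv2.resize(s[180:340,200:400],None,fx=4,fy=3.5))
o=env.get_obs();print(o["time_s"],np.round(o["tool_pos"],4),np.round(o["tool_rot"],2),np.round(o["force"],2),o["grip_width"])
rel([(.573,-.1326,.15,84.4),(.573,-.1326,.06,84.4)])
```

```text
6.4 [ 0.4051 -0.289   0.1484] [-1.7985e+02 -9.0000e-02  9.5770e+01] [-0.57 -0.23 -1.76] 0.01787026625612041
[0.573, -0.1326, 0.15, 84.4] -> [0.1387, 0.1827, -0.0019] [-0.16, -0.07, 11.37]
[0.573, -0.1326, 0.06, 84.4] -> [0.1386, 0.183, 0.0881] [-0.16, -0.07, 11.37]
```

View pics/w6.png

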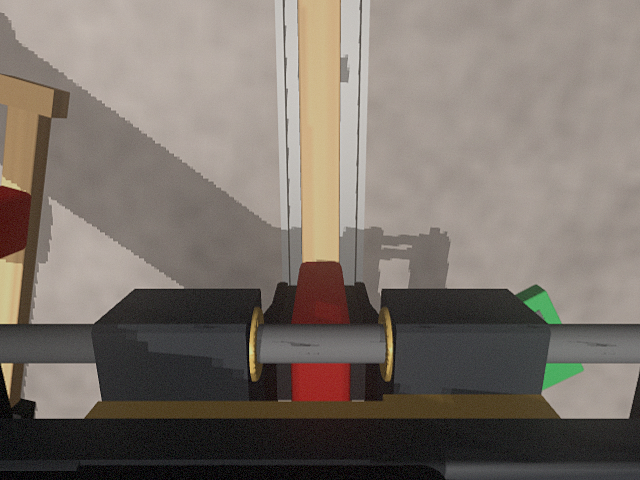

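View pics/d6.png

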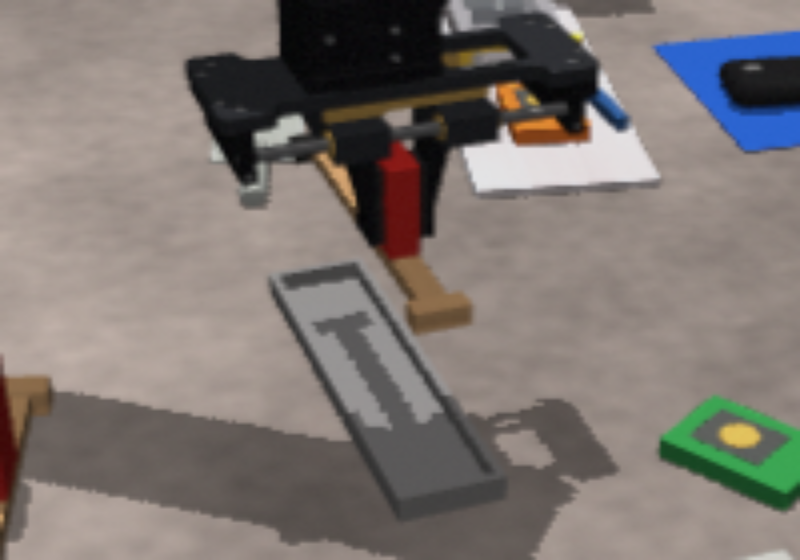

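The stick is held level, with its bar at columns 300–341 as before, and the tray is empty. Now I'll move behind the cassette.

Request:
servo_tool(increments=[[[0.139,0.183,0,0,0,11.4,-1],[0.139,0.183,0,0,0,11.4,-1],[0.139,0.183,0,0,0,11.4,-1],[0.139,0.183,0,0,0,11.4,-1],[0.139,0.183,0,0,0,11.4,-1],[0.139,0.183,0.04,0,0,11.4,-1],[0.139,0.183,0.088,0,0,11.4,-1],[0.139,0.183,0.088,0,0,11.4,-1],[0.139,0.183,0.088,0,0,11.4,-1]]])

```text
time_s: 7.3
tool_pos: [0.5728, -0.1332, 0.0605]
tool_rot: [-179.8, 0.0, 84.3]
force: [1.1, -0.1, -1.2]
grip_width: 0.0178
```

Run:
```python
from rel import *
c=cam("wrist");D=cam("side");s=D["frame"];cv2.imwrite("pics/w7.png",c["frame"]);cv2.imwrite("pics/d7.png",cv2.resize(s[150:280,250:400],None,fx=5,fy=4.5))
S=cam("scene")["frame"];cv2.imwrite("pics/s7.png",cv2.resize(S[230:400,250:450],None,fx=4,fy=3.5))
o=env.get_obs();print(o["time_s"],np.round(o["tool_pos"],4),np.round(o["tool_rot"],2),np.round(o["force"],2),o["grip_width"])
rel([(.5733,-.1326,.031,84.4)])
```

```text
7.45 [ 0.576  -0.1338  0.0643] [179.78  -0.    84.34] [ 0.02 -0.   -1.14] 0.017639522252542148
[0.5733, -0.1326, 0.031, 84.4] -> [0.0009, -0.0029, 0.0333] [0.22, -0.0, -0.06]
```

View pics/w7.png

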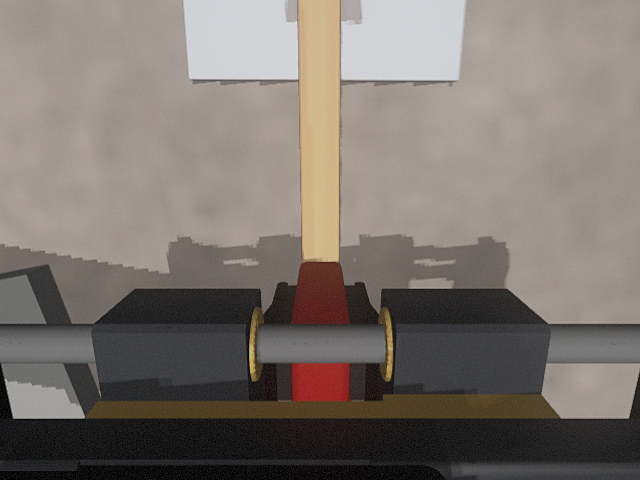

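View pics/d7.png

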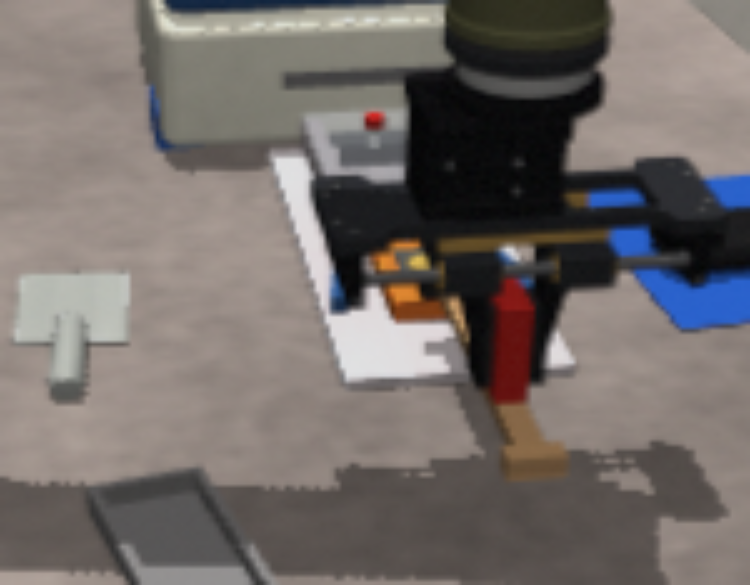

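View pics/s7.png

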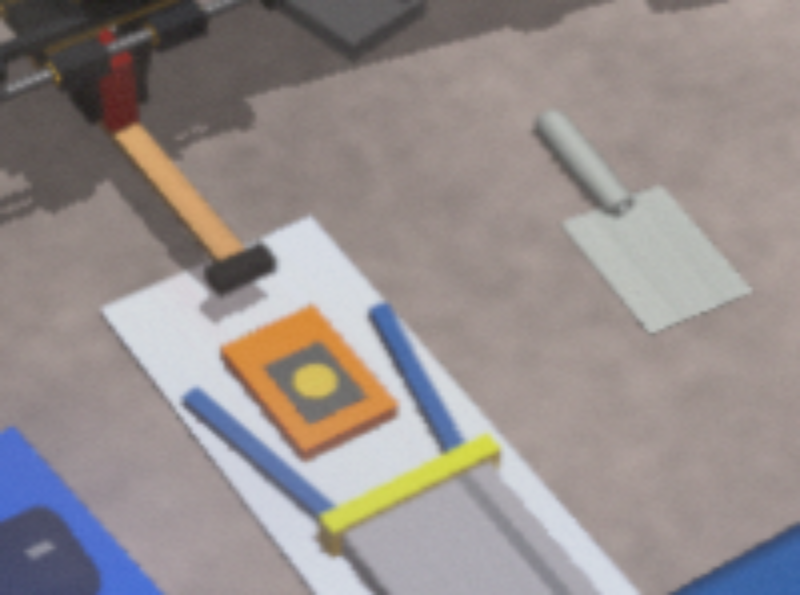

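The side, scene and wrist views agree: the nose is just over the deck start, about 2 mm left of the deck's mid-line (bar centre column 320, deck centre about 325.5). I'll correct the lateral aim to s≈0.585.

```bash
cat > st.py <<'E'
from rel import *
def st(yaw=84.4,s=.585):
    for i in range(1):
        o=env.get_obs();p=o["tool_pos"];a=np.radians(84.4);u=np.array([np.cos(a),np.sin(a)]);x=np.array([u[1],-u[0]])
        print(round(o["time_s"],2),np.round(p,4),np.round(o["tool_rot"],2),"s,t",np.round([p[:2]@x,p[:2]@u],4),"F along/lat/z",np.round([o["force"][:2]@u,o["force"][:2]@x,o["force"][2]],2),"w",round(o["grip_width"],4),"v",np.abs(o["joint_velocities"]).max().round(2))
    return x,u
E
python3 - <<'E'
from st import *
x,u=st()
for t in(-.076,): p=.585*x+t*u;rel([(p[0],p[1],.031,84.4)])
E
```

```text
7.45 [ 0.576  -0.1338  0.0643] [179.78  -0.    84.34] s,t [ 0.5863 -0.0769] F along/lat/z [ 0.    0.02 -1.14] w 0.0176 v 0.59
[np.float64(0.5747917286076758), np.float64(-0.1327232787577216), 0.031, 84.4] -> [0.0009, -0.0014, 0.0333] [0.22, -0.0, -0.06]
```

Request:
servo_tool(increments=[[[0,-0.001,0.015,0,0,0,-1],[0,-0.001,0.029,0,0,0,-1],[0,-0.001,0.029,0,0,0,-1],[0,-0.001,0.029,0,0,0,-1],[0,-0.001,0.029,0,0,0,-1]]])

```text
time_s: 7.95
tool_pos: [0.5736, -0.133, 0.0333]
tool_rot: [180.0, 0.0, 84.4]
force: [-0.1, 0.3, -1.1]
grip_width: 0.0174
```

Run:
```python
from st import *
st();c=cam("wrist");st();cv2.imwrite("pics/w8.png",c["frame"]);D=cam("side");cv2.imwrite("pics/d8.png",cv2.resize(D["frame"][180:270,290:380],None,fx=6,fy=6));st()
```

```text
7.95 [ 0.5736 -0.133   0.0333] [179.98   0.    84.37] s,t [ 0.5838 -0.0764] F along/lat/z [ 0.26 -0.13 -1.07] w 0.0174 v 0.25
8.0 [ 0.5738 -0.133   0.0335] [179.95  -0.    84.37] s,t [ 0.584  -0.0764] F along/lat/z [ 0.33 -0.28 -2.11] w 0.0176 v 0.29
8.05 [ 0.5738 -0.133   0.0335] [179.95  -0.    84.37] s,t [ 0.584  -0.0764] F along/lat/z [ 0.43  0.22 -1.  ] w 0.0178 v 0.12
```

View pics/w8.png

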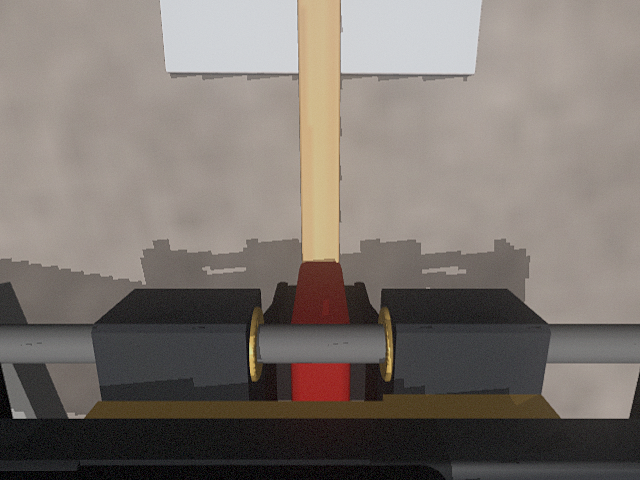

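View pics/d8.png

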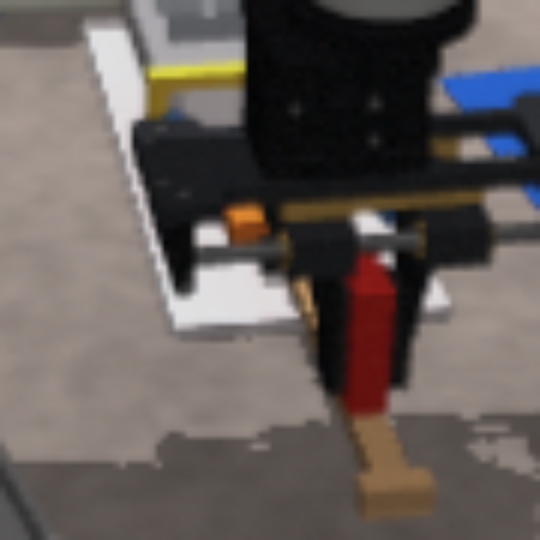

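Alignment is now within about 0.6 mm: deck centre 321.5, bar 320. I'll lower slightly and start the feed.

Request:
servo_tool(increments=[[[0,0.0005,0.0025,0,0,0,-1],[0.005,0.0005,0.0025,0,0,0,-1],[0.01,0.0005,0.0025,0,0,0,-1],[0.015,0.0005,0.0025,0,0,0,-1],[0.02,0.0005,0.0025,0,0,0,-1],[0.025,0.0005,0.0025,0,0,0,-1],[0.03,0.0005,0.0025,0,0,0,-1],[0.035,0.0005,0.0025,0,0,0,-1],[0.04,0.0005,0.0025,0,0,0,-1],[0.045,0.0005,0.0025,0,0,0,-1],[0.05,0.0005,0.0025,0,0,0,-1],[0.055,0.0005,0.0025,0,0,0,-1],[0.06,0.0005,0.0025,0,0,0,-1]]])

```text
time_s: 9.35
tool_pos: [0.5798, -0.0729, 0.0306]
tool_rot: [180.0, -0.0, 84.4]
force: [0.2, -1.1, -0.5]
grip_width: 0.018
```

Run:
```python
from st import *
st();S=cam("scene")["frame"];cv2.imwrite("pics/s9.png",cv2.resize(S[230:420,250:450],None,fx=4,fy=3));st()
```

```text
9.35 [ 0.5798 -0.0729  0.0306] [179.99  -0.    84.37] s,t [ 0.5842 -0.0159] F along/lat/z [-1.12  0.3  -0.47] w 0.018 v 5.4
9.4 [ 0.5799 -0.0715  0.0305] [-1.7999e+02 -5.0000e-02  8.4440e+01] s,t [ 0.5842 -0.0146] F along/lat/z [-0.22 -0.03 -1.38] w 0.0178 v 1.16
```

View pics/s9.png

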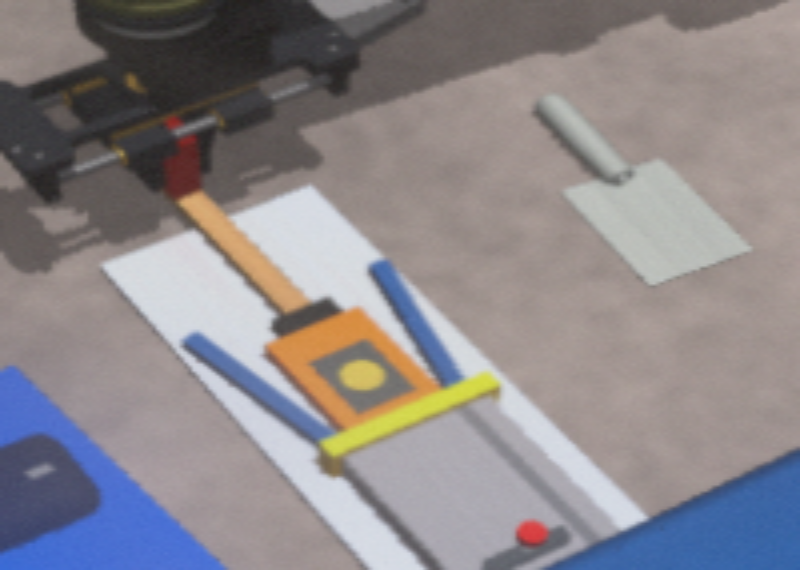

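The cassette is sliding straight, with its front at the mouth (yellow bar near (410,420)) and no side force. I'll continue into the tunnel.

Request:
servo_tool(increments=[[[0.005,0.0003,0,0,0,0,-1],[0.01,0.0003,0,0,0,0,-1],[0.015,0.0003,0,0,0,0,-1],[0.02,0.0003,0,0,0,0,-1],[0.025,0.0003,0,0,0,0,-1],[0.03,0.0003,0,0,0,0,-1]]])

```text
time_s: 10.0
tool_pos: [0.583, -0.0429, 0.0306]
tool_rot: [180.0, -0.0, 84.4]
force: [-0.3, -1.1, -0.6]
grip_width: 0.0177
```

Request:
servo_tool(increments=[[[0.005,0,0,0,0,0,-1],[0.01,0,0,0,0,0,-1],[0.015,0,0,0,0,0,-1],[0.02,0,0,0,0,0,-1],[0.025,0,0,0,0,0,-1],[0.03,0,0,0,0,0,-1]]])

```text
time_s: 10.6
tool_pos: [0.586, -0.0131, 0.0306]
tool_rot: [-180.0, -0.0, 84.4]
force: [0.9, -0.4, -0.2]
grip_width: 0.0175
```

Run:
```python
from st import *
st();S=cam("scene")["frame"];cv2.imwrite("pics/s10.png",cv2.resize(S[230:420,250:450],None,fx=4,fy=3));st()
```

```text
10.6 [ 0.586  -0.0131  0.0306] [-1.800e+02 -1.000e-02  8.438e+01] s,t [0.5844 0.0442] F along/lat/z [-0.32  0.89 -0.2 ] w 0.0175 v 5.19
10.65 [ 0.5861 -0.0118  0.0305] [-1.800e+02 -5.000e-02  8.444e+01] s,t [0.5844 0.0454] F along/lat/z [ 0.85  0.44 -1.91] w 0.0178 v 1.14
```

View pics/s10.png

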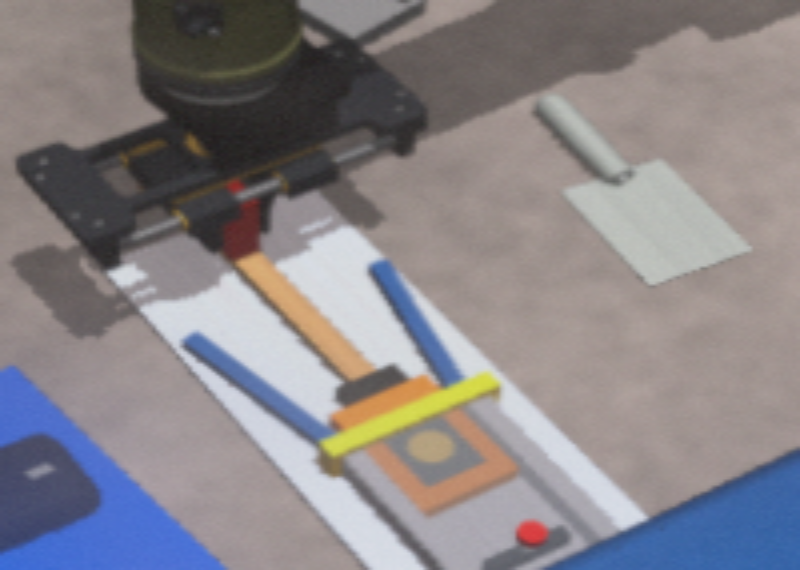

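The cassette is inside and straight. The plate can't be met for another 37 mm or so, so I'll advance 25 mm and then slow down.

Request:
servo_tool(increments=[[[0.005,0,0,0,0,0,-1],[0.01,0,0,0,0,0,-1],[0.015,0,0,0,0,0,-1],[0.02,0,0,0,0,0,-1],[0.025,0,0,0,0,0,-1]]])

```text
time_s: 11.15
tool_pos: [0.5885, 0.0118, 0.0306]
tool_rot: [180.0, -0.0, 84.4]
force: [-0.4, -0.8, -1.0]
grip_width: 0.0178
```

Request:
servo_tool(increments=[[[0.002,0,0,0,0,0,-1],[0.004,0,0,0,0,0,-1],[0.006,0,0,0,0,0,-1]]])

```text
time_s: 11.45
tool_pos: [0.589, 0.0172, 0.0306]
tool_rot: [180.0, 0.0, 84.4]
force: [-0.2, -0.5, -1.7]
grip_width: 0.0174
```

Request:
servo_tool(increments=[[[0.002,0,0,0,0,0,-1],[0.004,0,0,0,0,0,-1]]])

```text
time_s: 11.65
tool_pos: [0.5894, 0.0213, 0.0306]
tool_rot: [180.0, -0.0, 84.4]
force: [0.4, -0.3, -1.0]
grip_width: 0.0178
```

Request:
servo_tool(increments=[[[0.002,0,0,0,0,0,-1],[0.004,0,0,0,0,0,-1]]])

```text
time_s: 11.85
tool_pos: [0.5898, 0.0254, 0.0306]
tool_rot: [180.0, -0.0, 84.4]
force: [0.1, -0.6, -0.6]
grip_width: 0.0179
```

Request:
servo_tool(increments=[[[0.002,0,0,0,0,0,-1],[0.004,0,0,0,0,0,-1]]])

```text
time_s: 12.05
tool_pos: [0.5901, 0.0274, 0.0308]
tool_rot: [180.0, 0.1, 84.3]
force: [-2.1, -7.5, 2.2]
grip_width: 0.0178
```

Request:
servo_tool(increments=[[[0.0015,0,0,0,0,0,-1],[0.003,0,0,0,0,0,-1]]])

```text
time_s: 12.25
tool_pos: [0.5901, 0.0276, 0.0311]
tool_rot: [-180.0, 0.3, 84.2]
force: [-3.3, -10.8, 3.7]
grip_width: 0.0179
```

Request:
servo_tool(increments=[[[0.0015,0,0,0,0,0,-1],[0.003,0,0,0,0,0,-1]]])

```text
time_s: 12.45
tool_pos: [0.5904, 0.0297, 0.0312]
tool_rot: [-180.0, 0.3, 84.2]
force: [-2.6, -11.0, 4.0]
grip_width: 0.0174
```

Plate contact is at about 11 N, including nose-on-deck friction, and the plate is creeping. I'll go on in small steps.

Request:
servo_tool(increments=[[[0.001,0,0,0,0,0,-1],[0.002,0,0,0,0,0,-1]]])

```text
time_s: 12.65
tool_pos: [0.5906, 0.0317, 0.0312]
tool_rot: [-180.0, 0.3, 84.2]
force: [-3.0, -10.9, 4.7]
grip_width: 0.018
```

Request:
servo_tool(increments=[[[0.001,0,0,0,0,0,-1],[0.002,0,0,0,0,0,-1]]])

```text
time_s: 12.85
tool_pos: [0.5908, 0.0336, 0.0312]
tool_rot: [-180.0, 0.3, 84.2]
force: [-2.8, -10.1, 4.6]
grip_width: 0.0178
```

Request:
servo_tool(increments=[[[0.001,0,0,0,0,0,-1],[0.002,0,0,0,0,0,-1]]])

```text
time_s: 13.05
tool_pos: [0.591, 0.0356, 0.0311]
tool_rot: [-180.0, 0.3, 84.2]
force: [-3.3, -11.0, 5.3]
grip_width: 0.018
```

Request:
servo_tool(increments=[[[0.001,0,0,0,0,0,-1],[0.002,0,0,0,0,0,-1]]])

```text
time_s: 13.25
tool_pos: [0.5911, 0.0361, 0.0313]
tool_rot: [-180.0, 0.4, 84.2]
force: [-4.1, -15.0, 5.4]
grip_width: 0.0175
```

Request:
servo_tool(increments=[[[0.001,0,0,0,0,0,-1]]])

```text
time_s: 13.35
tool_pos: [0.5911, 0.0361, 0.0315]
tool_rot: [-180.0, 0.5, 84.1]
force: [-4.1, -16.7, 7.3]
grip_width: 0.0181
```

Request:
servo_tool(increments=[[[0.001,0,0,0,0,0,-1]]])

```text
time_s: 13.45
tool_pos: [0.5912, 0.0361, 0.0315]
tool_rot: [-180.0, 0.5, 84.1]
force: [-4.7, -17.3, 7.0]
grip_width: 0.0177
```

The stop is found: the position is fixed at y=0.0361 while the force climbs to about 18 N. Allowing for nose-on-deck drag, I'll add 0.5 mm, hold briefly, and look.

Request:
servo_tool(increments=[[[0.0005,0,0,0,0,0,-1],[0.0005,0,0,0,0,0,-1],[0.0005,0,0,0,0,0,-1]]])

```text
time_s: 13.75
tool_pos: [0.5911, 0.0361, 0.0316]
tool_rot: [-180.0, 0.5, 84.1]
force: [-3.8, -17.2, 7.7]
grip_width: 0.0178
```

Run:
```python
from st import *
st();c=cam("scene");S=c["frame"];cv2.imwrite("pics/s11.png",cv2.resize(S[310:420,310:430],None,fx=6,fy=5,interpolation=cv2.INTER_CUBIC));D=cam("side")["frame"];cv2.imwrite("pics/d11.png",cv2.resize(D[165:240,295:375],None,fx=8,fy=8));st()
```

```text
13.75 [0.5911 0.0361 0.0316] [-179.97    0.55   84.09] s,t [0.5848 0.0937] F along/lat/z [-17.53  -2.09   7.69] w 0.0178 v 0.16
13.85 [0.5912 0.0361 0.0316] [-179.97    0.55   84.08] s,t [0.5848 0.0936] F along/lat/z [-18.44  -2.97   7.24] w 0.0178 v 0.09
```

View pics/s11.png

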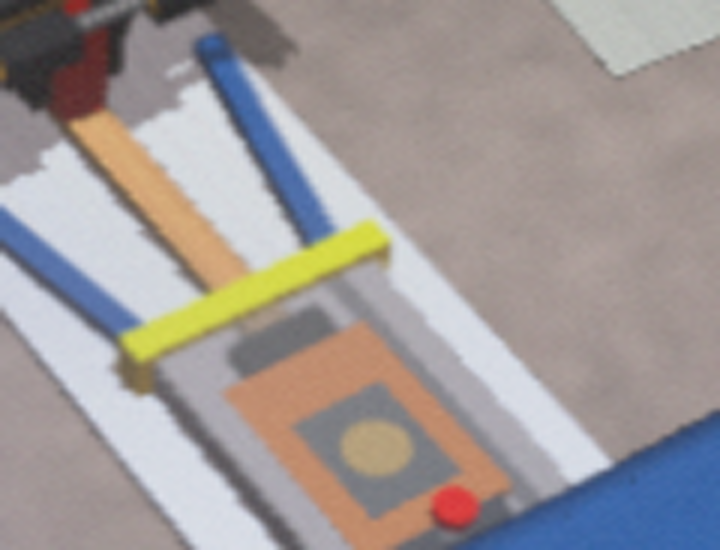

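View pics/d11.png

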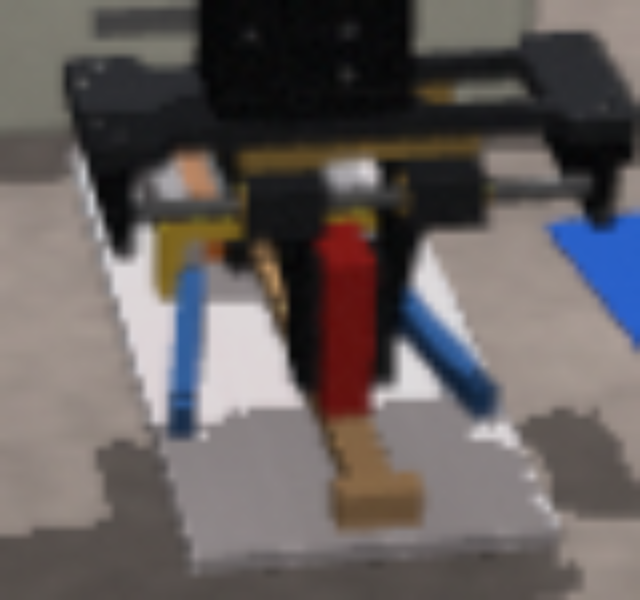

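Run:
```python
from st import *
c=cam("scene");f=c["frame"]
def pin(f):
    h=cv2.cvtColor(f,cv2.COLOR_BGR2HSV);m=(cv2.inRange(h,(0,150,120),(8,255,255))|cv2.inRange(h,(172,150,120),(180,255,255)));m[:390]=0;m[:,:360]=0;m[430:]=0;m[:,420:]=0
    M=cv2.moments(m,True);return (M["m10"]/M["m00"],M["m01"]/M["m00"])
a,b=pin(cv2.imread("pics/scene0.png")),pin(f);P=onz(c,[a,b],.046);print(a,b,P,(P[1]-P[0])*1000)
```

```text
(382.52777777777777, 407.22222222222223) (385.1333333333333, 410.7111111111111) [[0.61357497 0.251528   0.046     ]
 [0.6143081  0.25942899 0.046     ]] [ 7.33132210e-01  7.90098800e+00 -2.22044605e-13]
```

Request:
servo_tool(increments=[[[-0.005,0,0,0,0,0,-1],[-0.012,0,0,0,0,0,-1],[-0.025,0,-0.0005,0,0,0,-1],[-0.04,0,-0.0005,0,0,0,-1],[-0.055,0,-0.0005,0,0,0,-1],[-0.07,0,-0.0005,0,0,0,-1],[-0.09,0,-0.0005,0,0,0,-1],[-0.11,0,-0.001,0,0,0,-1],[-0.13,0,-0.002,0,0,0,-1],[-0.15,0,-0.002,0,0,0,-1],[-0.15,0,-0.002,0,0,0,-1]]])

```text
time_s: 15.0
tool_pos: [0.5762, -0.1088, 0.0329]
tool_rot: [180.0, 0.1, 84.0]
force: [-0.1, 0.1, -1.6]
grip_width: 0.0174
```

Run:
```python
from st import *
st();c=cam("scene");S=c["frame"];cv2.imwrite("pics/s12.png",cv2.resize(S[230:420,250:450],None,fx=4,fy=3,interpolation=cv2.INTER_CUBIC));cv2.imwrite("pics/w12.png",cam("wrist")["frame"]);st()
```

```text
15.0 [ 0.5762 -0.1088  0.0329] [1.7997e+02 1.3000e-01 8.4040e+01] s,t [ 0.584  -0.0521] F along/lat/z [ 0.09 -0.11 -1.61] w 0.0174 v 2.22
15.1 [ 0.5768 -0.1043  0.0326] [ 1.800e+02 -3.000e-02  8.427e+01] s,t [ 0.5843 -0.0475] F along/lat/z [-0.24  0.28 -1.65] w 0.0179 v 1.46
```

View pics/s12.png

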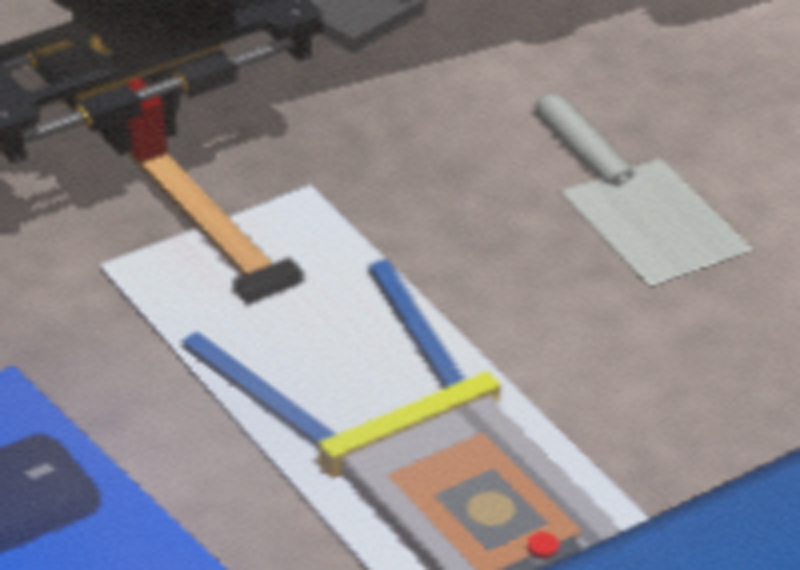

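View pics/w12.png

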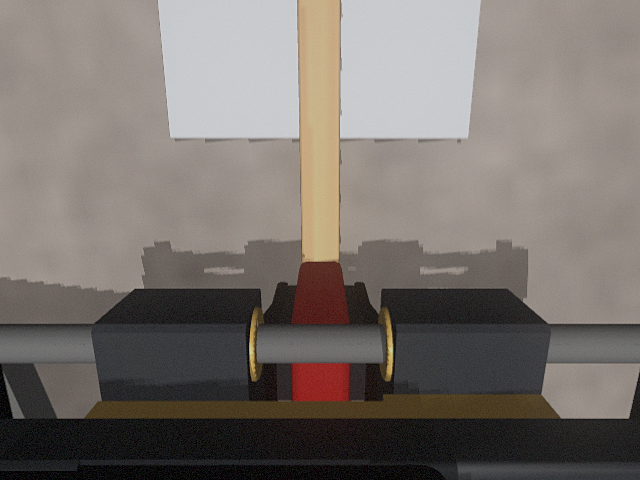

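The stick is out and unshifted in the grip. The cassette stays inside and the pin has moved about 8 mm on from its start. Now back to the tray.

Run:
```python
from st import *
st();rel([(.5768,-.1043,.13,84.3),(.4063,-.2896,.13,95.78),(.4063,-.2896,.06,95.78)])
```

```text
15.1 [ 0.5768 -0.1043  0.0326] [ 1.800e+02 -3.000e-02  8.427e+01] s,t [ 0.5843 -0.0475] F along/lat/z [-0.24  0.28 -1.65] w 0.0179 v 1.46
[0.5768, -0.1043, 0.13, 84.3] -> [0.0001, -0.0001, -0.0974] [0.0, -0.03, -0.03]
[0.4063, -0.2896, 0.13, 95.78] -> [-0.2013, -0.1512, -0.0975] [0.0, -0.03, -11.51]
[0.4063, -0.2896, 0.06, 95.78] -> [-0.2014, -0.1512, -0.0275] [0.0, -0.03, -11.51]
```

Request:
servo_tool(increments=[[[0,0,-0.04,0,0,0,-1],[0,0,-0.08,0,0,0,-1],[-0.02,-0.015,-0.097,0,0,-3,-1],[-0.2013,-0.1512,-0.097,0,0,-11.5,-1],[-0.2013,-0.1512,-0.097,0,0,-11.5,-1],[-0.2013,-0.1512,-0.097,0,0,-11.5,-1],[-0.2013,-0.1512,-0.097,0,0,-11.5,-1],[-0.2013,-0.1512,-0.097,0,0,-11.5,-1],[-0.2013,-0.1512,-0.097,0,0,-11.5,-1],[-0.2013,-0.1512,-0.06,0,0,-11.5,-1],[-0.2013,-0.1512,-0.0275,0,0,-11.5,-1],[-0.2013,-0.1512,-0.0275,0,0,-11.5,-1],[-0.2013,-0.1512,-0.0275,0,0,-11.5,-1],[-0.2013,-0.1512,-0.0275,0,0,-11.5,-1],[-0.2013,-0.1512,-0.0275,0,0,-11.5,-1]]])

```text
time_s: 16.6
tool_pos: [0.4084, -0.2895, 0.0617]
tool_rot: [179.8, 0.1, 95.9]
force: [0.3, -0.3, -2.0]
grip_width: 0.0178
```

Run:
```python
from st import *
st();cv2.imwrite("pics/w13.png",cam("wrist")["frame"]);S=cam("scene")["frame"];cv2.imwrite("pics/s13.png",cv2.resize(S[160:260,250:370],None,fx=6,fy=6,interpolation=cv2.INTER_CUBIC));st()
rel([(.4063,-.2896,.027,95.78)])
```

```text
16.6 [ 0.4084 -0.2895  0.0617] [1.7983e+02 6.0000e-02 9.5910e+01] s,t [ 0.4347 -0.2483] F along/lat/z [-0.3   0.28 -1.95] w 0.0178 v 0.41
16.7 [ 0.4079 -0.2894  0.0613] [1.7987e+02 4.0000e-02 9.5890e+01] s,t [ 0.4342 -0.2482] F along/lat/z [-0.14  0.21 -2.42] w 0.0178 v 0.46
[0.4063, -0.2896, 0.027, 95.78] -> [-0.0, -0.0017, 0.0343] [0.13, 0.04, 0.11]
```

View pics/w13.png

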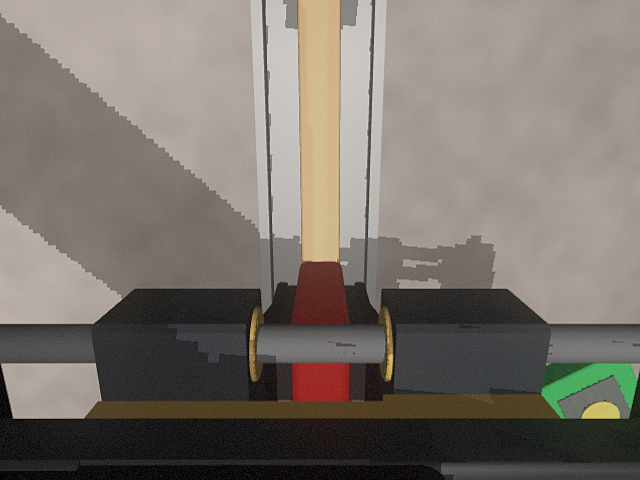

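View pics/s13.png

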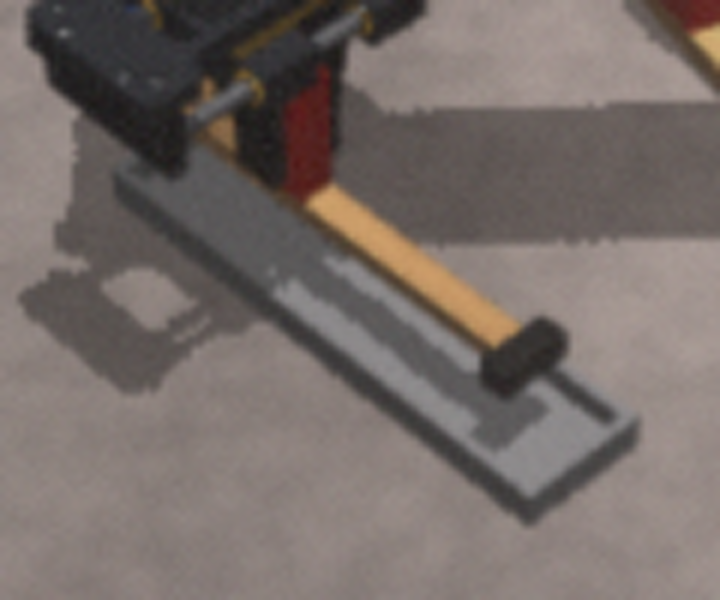

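The stick is level and centred over the tray: tray mid column 319, bar 320. I'll lower it.

Request:
servo_tool(increments=[[[0,-0.001,0.015,0,0,0,-1],[0,-0.001,0.03,0,0,0,-1],[0,-0.001,0.033,0,0,0,-1],[0,-0.001,0.034,0,0,0,-1],[0,-0.001,0.034,0,0,0,-1],[0,-0.001,0.034,0,0,0,-1]]])

```text
time_s: 17.3
tool_pos: [0.406, -0.2894, 0.0261]
tool_rot: [180.0, 0.0, 95.9]
force: [0.3, 0.1, -1.5]
grip_width: 0.0177
```

Run:
```python
from st import *
st();S=cam("scene")["frame"];cv2.imwrite("pics/s14.png",cv2.resize(S[160:260,250:370],None,fx=6,fy=6,interpolation=cv2.INTER_CUBIC));st()
```

```text
17.3 [ 0.406  -0.2894  0.0261] [1.7998e+02 2.0000e-02 9.5870e+01] s,t [ 0.4323 -0.2484] F along/lat/z [ 0.1   0.26 -1.49] w 0.0177 v 0.12
17.35 [ 0.406  -0.2894  0.0261] [1.7998e+02 2.0000e-02 9.5870e+01] s,t [ 0.4323 -0.2484] F along/lat/z [ 0.42  0.07 -1.58] w 0.018 v 0.16
```

View pics/s14.png

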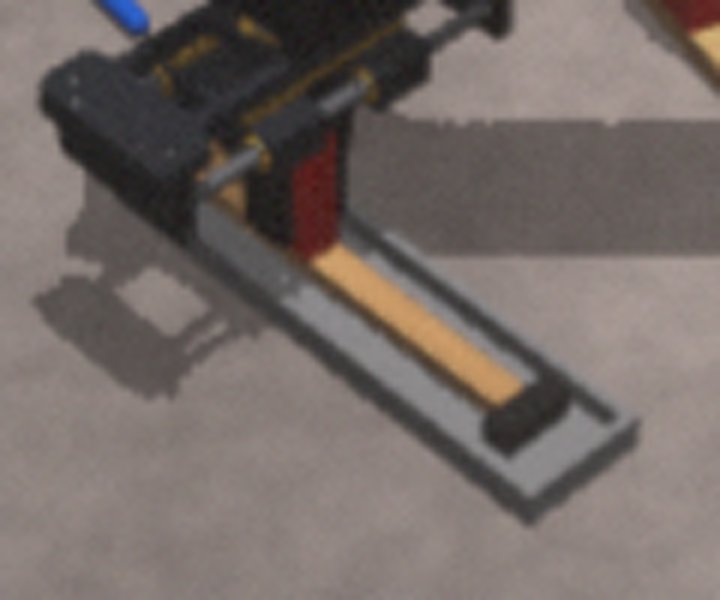

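Request:
servo_tool(increments=[[[0,0,0.0005,0,0,0,-1],[0,0,0.001,0,0,0,-1],[0,0,0.001,0,0,0,-1]]])

```text
time_s: 17.65
tool_pos: [0.4061, -0.2894, 0.026]
tool_rot: [180.0, -0.0, 95.9]
force: [-2.3, 1.9, 8.3]
grip_width: 0.0176
```

The stick touches the tray floor. I'll ease off and release.

Request:
servo_tool(increments=[[[0,0,-0.0006,0,0,0,-1],[0,0,-0.0006,0,0,0,0],[0,0,-0.0006,0,0,0,0.5],[0,0,-0.0006,0,0,0,0.5],[0,0,-0.0006,0,0,0,0.5],[0,0,-0.0006,0,0,0,0.5],[0,0,-0.0006,0,0,0,0.5],[0,0,-0.0006,0,0,0,0.5]]])

```text
time_s: 18.45
tool_pos: [0.4059, -0.2892, 0.0256]
tool_rot: [180.0, -0.0, 95.9]
force: [0.0, 0.1, -1.1]
grip_width: 0.0624
```

Request:
servo_tool(increments=[[[0,0,-0.02,0,0,0,0.5],[0,0,-0.06,0,0,0,0.5],[0,0,-0.11,0,0,0,0.5],[0,0,-0.16,0,0,0,0.5],[0,0,-0.21,0,0,0,0.5],[-0.03,0,-0.25,0,0,0,0.5],[-0.04,0,-0.27,0,0,0,0.5],[-0.04,0,-0.27,0,0,0,0.5],[-0.04,0,-0.27,0,0,0,0.5]]])

```text
time_s: 19.35
tool_pos: [0.4098, -0.3287, 0.2951]
tool_rot: [-180.0, -0.0, 95.9]
force: [-0.1, -0.5, -1.0]
grip_width: 0.0653
```

Run:
```python
from st import *
st();c=cam("wrist");cv2.imwrite("pics/w15.png",c["frame"]);S=cam("scene")["frame"];cv2.imwrite("pics/s15.png",S);cv2.imwrite("pics/d15.png",cam("side")["frame"]);st()
```

```text
19.35 [ 0.4098 -0.3287  0.2951] [-1.7999e+02 -4.0000e-02  9.5860e+01] s,t [ 0.4399 -0.2872] F along/lat/z [-0.46 -0.01 -1.03] w 0.0653 v 2.13
19.5 [ 0.4095 -0.3277  0.294 ] [-1.7988e+02 -1.1000e-01  9.5940e+01] s,t [ 0.4395 -0.2862] F along/lat/z [-0.69  0.03  0.79] w 0.0654 v 0.31
```

View pics/w15.png

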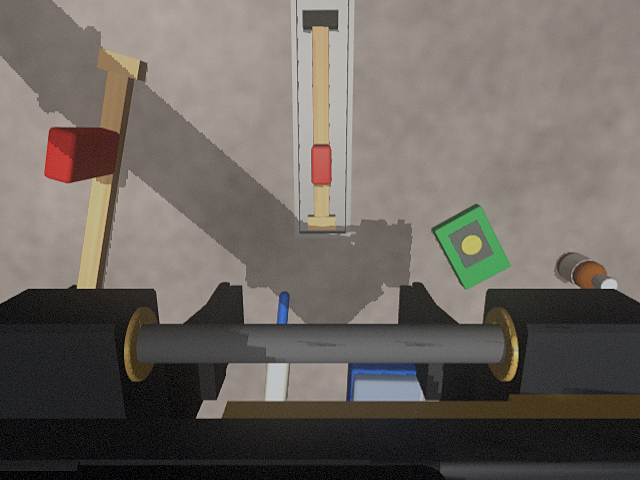

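View pics/s15.png

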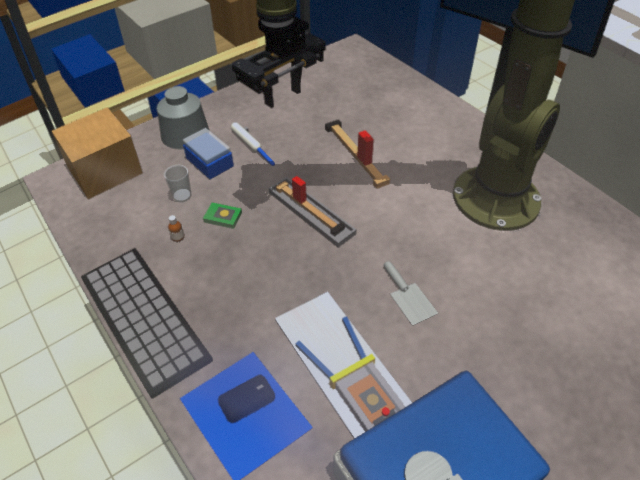

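View pics/d15.png

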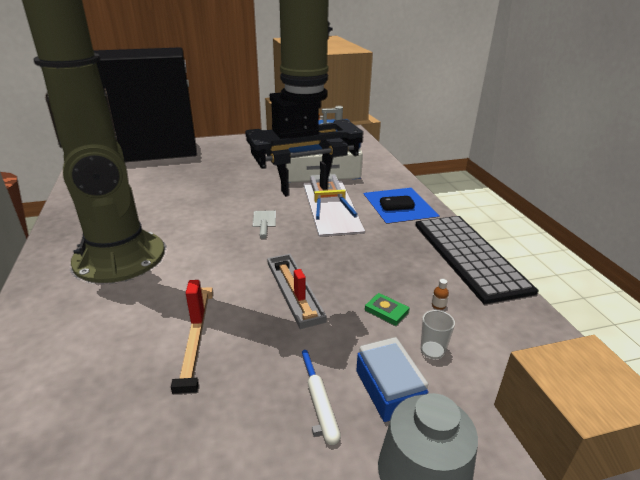

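All three views show the stick flat in its tray (handle (299,188), nose (338,228), as at the start), the cassette in the tunnel and the other things unmoved. One last pin check, then I'll hand in.

Run:
```python
from st import *
c=cam("scene")
def pin(f):
    h=cv2.cvtColor(f,cv2.COLOR_BGR2HSV);m=(cv2.inRange(h,(0,150,120),(8,255,255))|cv2.inRange(h,(172,150,120),(180,255,255)));m[:390]=0;m[:,:360]=0;m[430:]=0;m[:,420:]=0
    M=cv2.moments(m,True);return (M["m10"]/M["m00"],M["m01"]/M["m00"])
P=onz(c,[pin(cv2.imread("pics/scene0.png")),pin(c["frame"])],.046);print((P[1]-P[0])*1000)
st();print(env.sign_off())
```

```text
[0.62285598 8.00296519 0.        ]
19.55 [ 0.4096 -0.3278  0.2942] [-1.7989e+02 -1.0000e-01  9.5940e+01] s,t [ 0.4396 -0.2863] F along/lat/z [ 0.52  0.41 -0.38] w 0.065 v 0.48
the job is handed in; nothing more can be done
None
```

I fed the cassette into the tunnel with the push stick, drove the seat plate to its hard stop, and put the stick back in its tray. I handed the job in at 19.6 s.

- **Press:** the plate moved at about 11 N. The tool then stopped at y = 0.036 while the wrist force rose to about 17.5–18.4 N, which I held for about 0.5 s. Some of that was the nose dragging on the deck, because the stick pressed down with roughly 9 N. I estimate 13–15 N on the plate, but I did not measure that directly.
- **Plate travel:** the tool moved 8.6 mm from plate contact to the stop, and the red pin moved about 8.0 mm in the camera. Both fit a 12 mm home with a starting travel of about 3.4–4 mm. The 0.6 mm difference is within camera error.
- **Final state:** the last pictures show the cassette in the tunnel at the plate, and the pin stayed put after the stick was withdrawn. The stick lies flat in its tray, nose the same way as before, and the other items look unmoved. The gripper is open and clear of everything.

One disagreement: camera heights from two views came out about 2 mm below the stated ones, which is within the calibration error. No other check failed.

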